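# Clear the remote control jammed across the goods-in chute

### The job

A customer's remote control has jammed across the narrowing goods-in chute, under its clear cover. With a gentle push through the slot, not gripping it there, ease it back up along the chute floor until all of it is clear of the cover, and then lift it out of the chute. Lay it, without dropping it, buttons up in the empty job tray, and leave the other things on the bench where they are.

Things in the scene. Friction and masses are not known exactly. Their poses are not given: they have to be found in the camera images.
- chute: Fixed steel gravity chute, low end (outlet) towards the robot. Floor slopes 25 deg. Origin: on the floor surface, middle of the outlet edge, 50 mm above the bench. x up the slope along the floor (0 to 400 mm), y across, z square to the floor (leans 25 deg towards the robot). Side walls 45 mm high, inner faces y = +-128; 12 mm sill at x = 400. Catch pan reaches 95 mm out from the outlet, below it.
- cover_edge (a point): Middle of the upper edge of the clear flat cover, on its top face: x = 225, y = 0, z = 38 mm in the chute frame. The cover lies over the chute from x = 30 to 225, underside 31 mm above the floor; an open slot 50 mm wide (y = +-25) runs its whole length, through which fingers reach the floor. From x = 225 to 400 the chute is open above.
- throat (a point): Floor point x = 60, y = 0 of the chute, where two 31 mm high guide rails standing on the floor start to spread: inner faces at y = +-40 from x = 0 to 60, then straight out to y = +-115 at x = 220. The remote's ends catch on these rails; it cannot go down, only back up. Friction (coefficient 0.54 to 0.75) holds the remote on the slope wherever it is left.
- remote_center (a point): Centre (half-way up) of the black remote control, a flat bar 172 x 48 x 24 mm, 0.12 to 0.21 kg. x along its length, y across its 48 mm width, z out of its button face. Starts on the chute floor, buttons up, across the chute at about x = 187 mm, up to 0.3 rad askew, middle under the slot, both ends under the cover.
- remote_end_a (a point): Middle of the end face of the remote at its +x end (86 mm from the centre), half-way up.
- remote_end_b (a point): Middle of the end face of the remote at its -x end (86 mm from the centre), half-way up.
- tray_empty: The empty job tray: open grey plastic box, outside 250 (x) x 150 (y) x 34 mm high, walls and floor 4 mm thick, stands firm on the bench left or right of the chute. Origin: centre of its underside; x along its length.
- tray_used: The other job tray, same size, with a black mains adapter lying in it, on the other side of the chute; to be left alone. Origin: centre of its underside.
- adapter: Black mains adapter, 110 x 52 x 34 mm, in the other job tray; leave alone. Origin: centre of its underside.
- can: Spray can, 65 mm diameter, 200 mm high, standing on the bench; leave alone. Origin: centre of its underside.
- screwdriver: Screwdriver about 200 mm long lying on the bench; leave alone. Origin: centre of its underside.
Things that resemble listed ones, but are neither listed nor needed, are in the scene too. What is shaped like the part that bears remote_center but green or red is not meant.

How it is judged (in metres and radians):
On the way, in this order (a step that is already met when the one before it is completed fails the run):
1. the remote lies on the chute floor, pushed up clear of the cover (both ends' middles more than 235 mm up the chute floor) (x of each of remote_end_a, remote_end_b in the frame of chute above 0.235 m and z of remote_center in the frame of chute below 0.024 m), for 0.2 s.
2. the remote has been lifted out of the chute, more than 80 mm off its floor (z of remote_center in the frame of chute above 0.08 m), for 0.1 s.
At the end, for the whole second after the job is handed in: the remote lies flat (within 0.12 rad) and buttons up on the floor of the empty job tray, inside its walls, released and at rest; adapter, spray can and screwdriver are within 25 mm of where they started (x of remote_center in the frame of tray_empty between -0.06 and 0.06 m and y of remote_center in the frame of tray_empty between -0.06 and 0.06 m and height (world z) of remote_center below 0.022 m and angle between remote_center's own z axis and vertical below 0.12 rad and linear speed of remote below 0.02 m/s and distance of each of adapter, can, screwdriver from where it was at the start of the episode below 0.025 m); the robot touches nothing.
It fails at once if the remote is pressed or gripped with more than 18 N while its middle is still under the cover (less than 225 mm up the chute) (x of remote_center in the frame of chute below 0.225 m and z of remote_center in the frame of chute below 0.03 m and distance between remote_center and chute below 0.23 m and contact force between the fingers and remote above 18 N).
It fails at once if the remote is dropped (moves faster than 0.7 m/s while the fingers do not touch it) (linear speed of remote above 0.7 m/s and contact force between the fingers and remote below 0.05 N).
It fails at once if the adapter is moved more than 25 mm (distance of adapter from where it was at the start of the episode above 0.025 m).
It fails at once if the spray can is moved more than 25 mm (distance of can from where it was at the start of the episode above 0.025 m).
It fails at once if the screwdriver is moved more than 25 mm (distance of screwdriver from where it was at the start of the episode above 0.025 m).
It also fails if it takes over 58 s, if anything falls off the work surface, if the arm or the gripper's body presses on something with over 40 N, if the wrist force passes 120 N, or if a joint passes its speed limit or range.

### The arm

A 6-joint arm with a two-finger parallel gripper is mounted at the origin on the work surface. World frame = base frame: x ahead of the robot, y to its left, z up, the work surface at z = 0. Lengths are in m, angles in degrees, forces in N, time in s.
With the tool pointing down it reaches from about 0.4 to 0.825 m from the base axis. Payload 7 kg.
Tool frame: the origin (TCP) lies at the very end of the fingers, on their centre line; the grasp point (between the pads) lies hold_point_z behind it (hold_point_z is the distance from the TCP to the grasp point, in m); z points along the fingers, y is the direction in which the jaws open and shut (so a half turn about z gives the same grasp; the last joint's range is limited). The gripper opens to 88 mm and grips with 3 to 60 N. Pads are 19 mm wide; open, the fingers measure 130 mm over their backs; the gripper's body (78 mm by 193 mm) begins 47 mm behind the grasp point.
Start: joints at [82.34, 20.546, 0.682, 0, -70.136, -16.507], TCP at [0.276, 0.616, 0.227] pointing down, gripper open.
Joint ranges: [-176.03, 176.03], [-82.01, 121.73], [-58.28, 71.71], [-173.87, 95.51], [-174.79, -0.11], [-173.66, 173.66]. Speed limits (degrees/s): [136.94, 136.94, 172.46, 180, 180, 180].

### API

Orientations are given as [roll, pitch, yaw] about the fixed x, y, z axes, in that order (R = Rz(yaw) Ry(pitch) Rx(roll)).
In Python, from plant import get_obs, snapshot, close_job, hold_point_z gives the robot as it stands. The module is installed in compiled form; this text tells all that it offers.
- The arm moves only by the tool jog_arm, never from a script. Its argument "commands" is a list of rows, each a list of 4 numbers: the shift along the world's x, y, z in mm, then the turn about the world's z in degrees. In form: [[x, y, z, turn], ...]. A call has exactly 10 rows; each row shifts and turns the commanded pose from where the row before left it; what a row does not reach is not made up. A row lasts 1/12 s, in which the tool goes at most 41.7 mm and 7.16 degrees, less where a joint would pass 70% of its speed; a pose out of reach is approached as far as the arm can. A call is refused whole if a number of a shift passes 41.7 or a number of a turn 7.16, either way. A call with a gripper value outside its range is refused whole. "fingers" is the finger opening in mm, from 0 to 87.6, set as the call begins (left out, the last holds). The fingers move at their own pace and stop on an object; the grip force is fixed at half the most. Time passes only in rows, so rows that do not move let the fingers close, or fill a call up. It gives the time, the measured TCP pose, the force and the opening at its end, in the units of the state.
- get_obs(): the state, without advancing time (a new reading comes with each control period).
- snapshot(name): name is "scene" or "side" or "wrist"; returns a dict with "image" (420x560x3 uint8, red, green, blue), "fov_y" (degrees; the focal length in pixels is half the picture's height over the tangent of half this angle, whatever the lens; pixels are square), "cx", "cy" (the principal point, pixels), "rvec" (rotation vector, rad) and "tvec" (3), from world to camera coordinates, as OpenCV has them; the wrist camera has in their place "mount" (4x4, takes a point from camera to tool coordinates, whose origin is the TCP and whose axes are the flange's). Camera axes: x right, y down, z forward; pixel columns grow to the right and rows downward; lengths in m; the calibration is good to about 2 mm. A picture is of the moment at which its call begins: read the wrist's pose just before it. There is no depth.
- close_job(): hands the job in, once; it reports no verdict.
The state is a dict: "clock": time; "joint_pos": joint angles; "qvel": joint speeds; "tau": joint torques, N m; "tool_pos": TCP position; "orientation": TCP orientation; "force": force on the tool from outside, world axes, zero at the start; "moment": the same for the moment, N m; "opening": finger opening in m.
Only numpy, scipy, OpenCV 4.12 (cv2) and the standard library are available. Lean on these libraries where they do the work, as an engineer would, in place of code of your own. Each camera call takes 0.05 s, during which the arm holds its last target.

## Working session

There is one attempt and no reset: what is moved stays moved. The work goes in short steps, Python scripts to look and compute and a tool call to move; the robot and the scene stay as the last step left them, time stands still between calls to the robot, and variables do not carry over. Pictures are saved under pics/ and viewed, and the job is handed in when it is done.

Besides the shell and the picture viewer there is one more tool, called after ">>>" by a JSON object that holds its "name" and its "arguments", one argument or row to a line. jog_arm: Moves the arm, as the interface text tells. Its arguments: {"type":"object","properties":{"commands":{"type":"array","items":{"type":"array","items":{"type":"number"}}},"fingers":{"type":"number"}},"required":["commands"]}

```bash
mkdir -p pics; cat > h.py <<'E'
import numpy as np, cv2
from plant import get_obs, snapshot, hold_point_z
from scipy.spatial.transform import Rotation as R
def snap(name,fn):
    o=get_obs(); s=snapshot(name); cv2.imwrite('pics/'+fn+'.png',s['image'][:,:,::-1])
    f=210/np.tan(np.radians(s['fov_y'])/2); s['K']=np.array([[f,0,s['cx']],[0,f,s['cy']],[0,0,1.]])
    if 'rvec' in s:
        Rc=cv2.Rodrigues(np.array(s['rvec'],float))[0]; t=np.array(s['tvec'],float).ravel()
    else:
        Rt=R.from_euler('xyz',o['orientation'],degrees=True).as_matrix(); M=np.array(s['mount'])
        Rw=Rt@M[:3,:3]; c=Rt@M[:3,3]+np.array(o['tool_pos']); Rc=Rw.T; t=-Rc@c
    s['Rc'],s['t']=Rc,t
    np.savez('pics/'+fn+'.npz',K=s['K'],Rc=Rc,t=t,image=s['image'])
    return s
def load(fn): return dict(np.load('pics/'+fn+'.npz'))
def proj(s,P):
    p=(s['K']@(s['Rc']@np.atleast_2d(P).T+s['t'][:,None])).T; return p[:,:2]/p[:,2:]
def cast(s,uv,n,d): # plane n.x=d
    uv=np.atleast_2d(uv); c=-s['Rc'].T@s['t']
    r=(s['Rc'].T@np.linalg.inv(s['K'])@np.c_[uv,np.ones(len(uv))].T).T
    n=np.array(n,float); k=(d-n@c)/(r@n); return c+r*k[:,None]
E
python3 - <<'E'
from h import *
print(hold_point_z,get_obs())
for n in ('scene','side','wrist'):
    s=snap(n,n+'0'); print(n,s['K'][0,0],s['K'][:2,2],-s['Rc'].T@s['t'],s['Rc'][2])
E
```

```text
0.0188 {'clock': 0.0, 'joint_pos': array([ 8.23395065e+01,  2.05917554e+01,  6.33395884e-01, -2.04409570e-02,
       -7.01364828e+01, -1.65074912e+01]), 'qvel': array([ 0.02611028,  0.00187852, -0.05411764,  0.02008656, -0.00576432,
        0.04625762]), 'tau': array([ 1.62910026e-03, -5.82714415e+01,  2.93058836e+01,  6.99696198e+00,
        6.97512121e-03, -1.62443766e-04]), 'tool_pos': array([0.27616873, 0.6153723 , 0.2256152 ]), 'orientation': array([ 1.79903607e+02, -8.52749053e-03, -2.41749389e+01]), 'force': array([ 0.38716652,  0.18936978, -0.14212732]), 'moment': array([-0.01796429, -0.02717038,  0.00327579]), 'opening': 0.08746913740156613}
scene 436.65873225892915 [280.64295278 200.70182407] [ 1.30327545 -0.06268989  1.08971286] [-0.66801596  0.06043279 -0.74168899]
side 428.09368037328517 [272.55649299 207.01063655] [ 0.05840933 -0.90327384  0.86310292] [ 0.3051384   0.7353543  -0.60509884]
wrist 302.0499624688634 [278.42351559 205.58593282] [0.35445092 0.57966728 0.38321666] [-0.28447901  0.1257423  -0.95040021]
```

View pics/scene0.png

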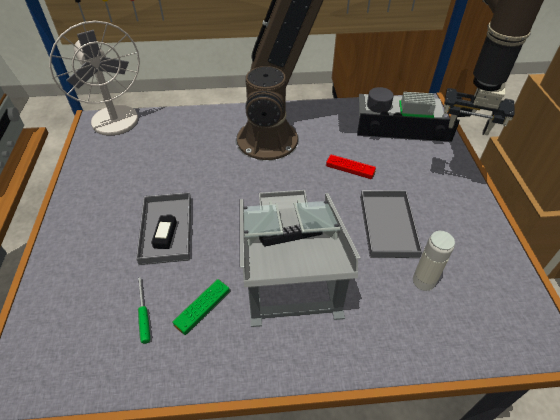

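View pics/side0.png

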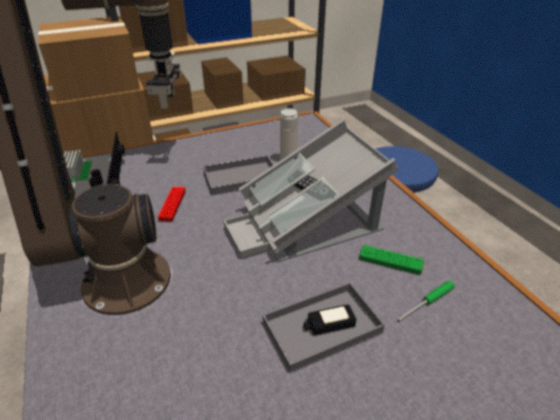

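View pics/wrist0.png

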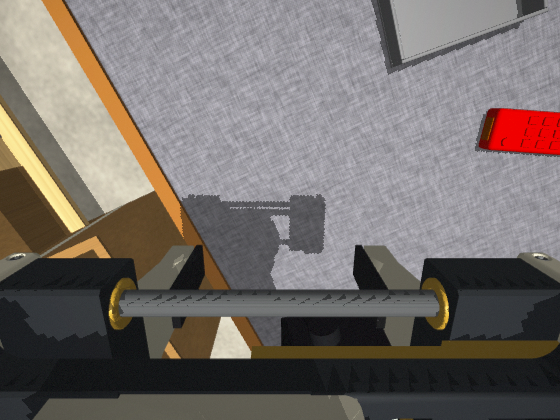

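Scene: candidates for the remote are the black bar in the chute at about (287,232), the green bar (202,306), the red bar (351,166) and the black adapter in the left tray (164,231). By the description the black bar under the cover is the one I want. The empty tray is at (390,223), and the can at (432,262). I'll check with a close crop.

```bash
python3 - <<'E'
from h import *
a=load('scene0')['image'][:,:,::-1]; c=a[180:330,225:425]; cv2.imwrite('pics/c1.png',cv2.resize(c,None,fx=4,fy=4,interpolation=cv2.INTER_CUBIC))
a=load('side0')['image'][:,:,::-1]; c=a[110:260,210:410]; cv2.imwrite('pics/c2.png',cv2.resize(c,None,fx=4,fy=4,interpolation=cv2.INTER_CUBIC))
E
```

```text
(no output)
```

View pics/c1.png

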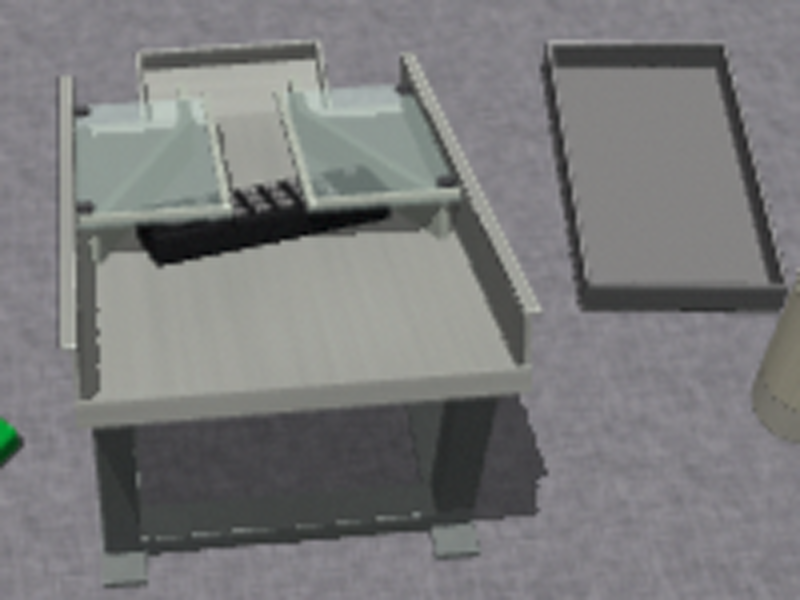

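View pics/c2.png

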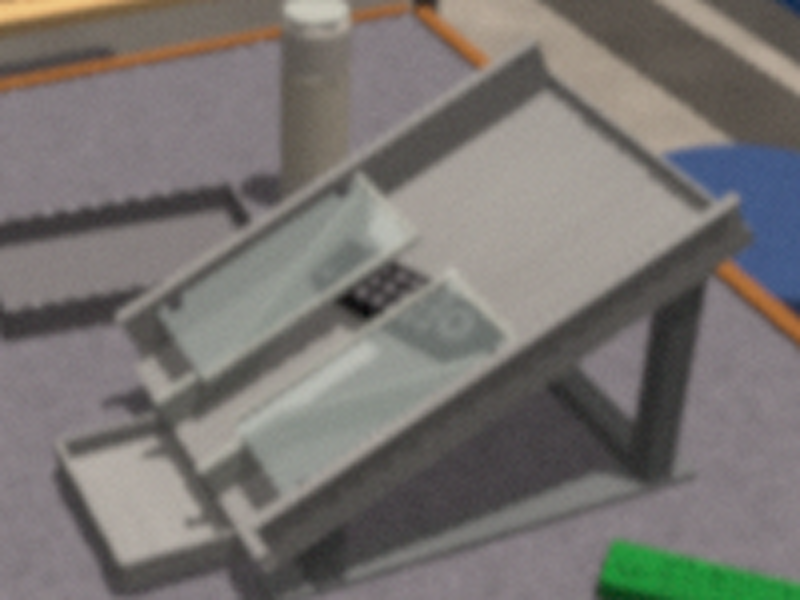

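```bash
cat >> h.py <<'E'
def chT(p):
    x,y,yaw=p; T=np.eye(4); T[:3,:3]=R.from_euler('z',yaw).as_matrix()@R.from_euler('y',-25,degrees=True).as_matrix(); T[:3,3]=[x,y,.05]; return T
def ch(p,P): T=chT(p); return np.atleast_2d(P)@T[:3,:3].T+T[:3,3]
E
python3 - <<'E'
from h import *
from scipy.optimize import least_squares
m=1e-3
S={'scene0':((225,180),[((400,-128,45),(77,345)),((400,128,45),(525,312)),((225,-25,38),(230,203)),((225,25,38),(312,205)),((0,-128,45),(73,77)),((0,128,45),(405,57))]),
'side0':((210,110),[((400,128,45),(530,50)),((400,-128,45),(735,200)),((225,25,38),(412,235)),((225,-25,38),(455,272)),((0,128,45),(120,315)),((0,-128,45),(255,540))])}
d=[(load(k),np.array([q[0] for q in v[1]])*m,np.array([q[1] for q in v[1]])/4+v[0]) for k,v in S.items()]
f=lambda p:np.concatenate([(proj(s,ch(p,P))-uv).ravel() for s,P,uv in d])
r=least_squares(f,[.5,-.05,0],loss='soft_l1'); print(r.x,np.degrees(r.x[2])); print(f(r.x).reshape(-1,2).round(1))
np.save('chute.npy',r.x)
for k,(o,_) in S.items():
    s=load(k); im=s['image'][:,:,::-1][o[1]:o[1]+150,o[0]:o[0]+200]; im=cv2.resize(im,None,fx=4,fy=4,interpolation=cv2.INTER_CUBIC)
    for L,c in [([(30,-25,38),(225,-25,38),(225,-128,38)],(0,0,255)),([(30,25,38),(225,25,38),(225,128,38)],(0,0,255)),([(0,-40,31),(60,-40,31),(220,-115,31)],(0,255,0)),([(0,40,31),(60,40,31),(220,115,31)],(0,255,0)),([(0,-128,45),(400,-128,45)],(255,0,0)),([(0,128,45),(400,128,45)],(255,0,0)),([(0,-128,0),(400,-128,0),(400,128,0),(0,128,0)],(255,0,255))]:
        q=((proj(s,ch(r.x,np.array(L)*m))-o)*4).astype(np.int32); cv2.polylines(im,[q],False,c,1)
    cv2.imwrite('pics/ov_'+k+'.png',im)
E
```

```text
[0.40586102 0.03098624 0.00565186] 0.3238278580076667
[[-0.2  1.1]
 [-0.3  0.6]
 [ 0.2  0.9]
 [-1.5 -0.9]
 [-0.4  0. ]
 [-1.5 -0.5]
 [ 1.6 -2.7]
 [-1.3 -2.3]
 [ 1.3 -1. ]
 [-1.4 -1.9]
 [-0.7  1.2]
 [-2.7 -5.5]]
```

View pics/ov_scene0.png

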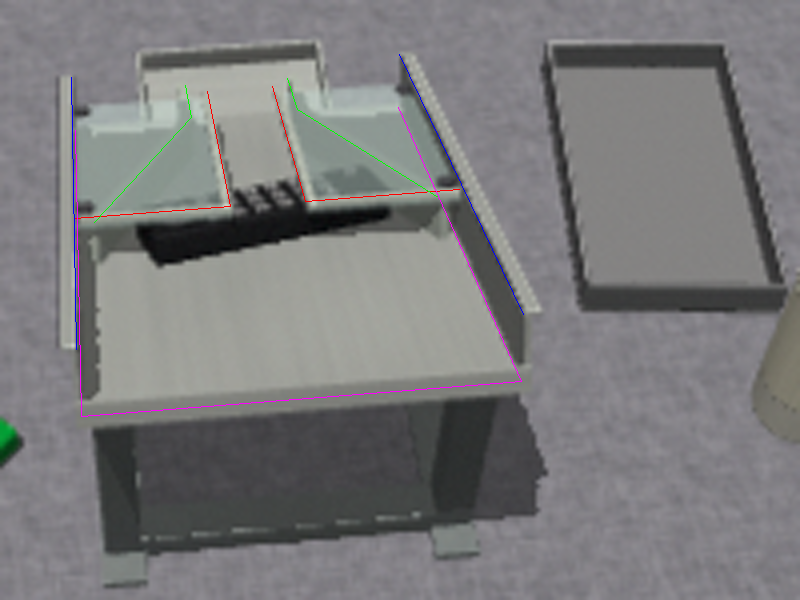

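View pics/ov_side0.png

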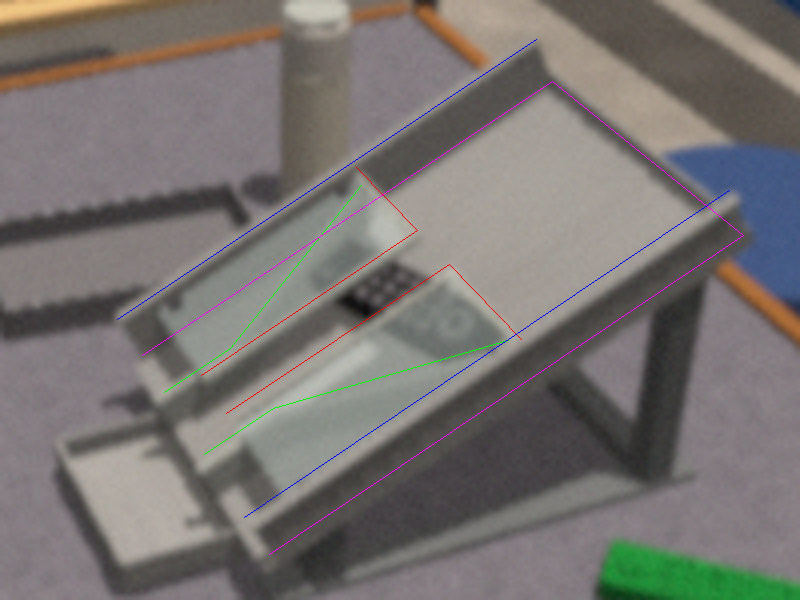

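Confirmed: the crop shows the black button bar lying across the chute under the clear cover, with its −y end (image left, crop (150,245)) further up the slope. The vertical tool can't grip it across the slope, because both fingertips would sit above its low edge. So the plan is to push it up in the slot, then turn it lengthwise by pushing one end, and grip it with the jaws along y. Next I'm moving over the chute for a close view.

>>> {"name": "jog_arm", "arguments": {
  "commands": [
    [12,-30,12,-6.6],
    [12,-30,12,-6.6],
    [12,-30,12,-6.6],
    [12,-30,12,-6.6],
    [12,-30,12,-6.6],
    [12,-30,12,-6.6],
    [12,-30,12,-6.6],
    [12,-30,12,-6.6],
    [12,-30,12,-6.6],
    [12,-30,12,-6.6]
  ],
  "fingers": 0
}}

```text
clock: 0.98
tool_pos: [0.3964, 0.3141, 0.3471]
orientation: [180.0, 0.0, -90.5]
force: [1.0, 0.2, 0.1]
opening: 0.0267
```

>>> {"name": "jog_arm", "arguments": {
  "commands": [
    [12,-30,0,0],
    [12,-30,0,0],
    [12,-30,0,0],
    [12,-30,0,0],
    [12,-30,0,0],
    [12,-30,0,0],
    [12,-28,0,0],
    [12,-25,0,0],
    [10,-15,0,0],
    [0,0,0,0]
  ]
}}

```text
clock: 1.82
tool_pos: [0.5032, 0.0653, 0.3461]
orientation: [180.0, -0.0, -90.3]
force: [-0.4, 0.1, 0.2]
opening: 0.0003
```

```bash
python3 - <<'E'
from h import *
o=get_obs(); print(o['clock'],o['tool_pos'],o['orientation'],o['opening'],o['force'])
snap('wrist','w1'); snap('side','side1'); snap('scene','scene1')
E
```

```text
1.8167 [0.50322082 0.06530201 0.34612931] [ 1.79958648e+02 -4.86891862e-02 -9.03273649e+01] 0.0002521779166514202 [-0.39878337  0.11538751  0.16162804]
```

View pics/w1.png

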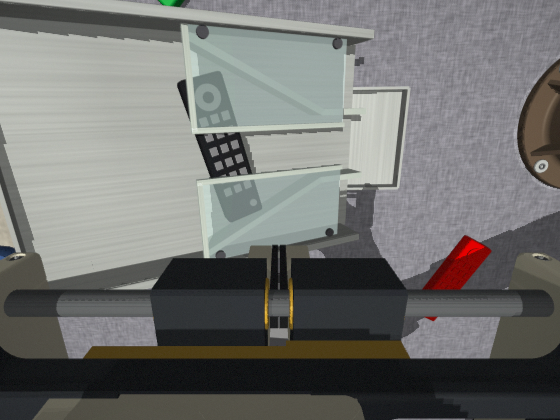

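View pics/side1.png

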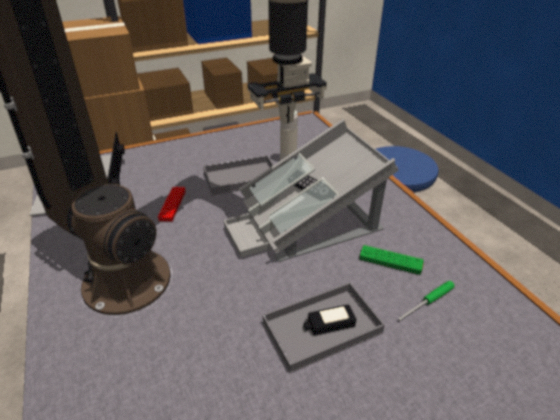

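```bash
python3 - <<'E'
from h import *
a=load('w1')['image'][:,:,::-1]; c=a[60:260,165:365]; cv2.imwrite('pics/c3.png',cv2.resize(c,None,fx=3,fy=3,interpolation=cv2.INTER_CUBIC))
E
```

```text
(no output)
```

View pics/c3.png

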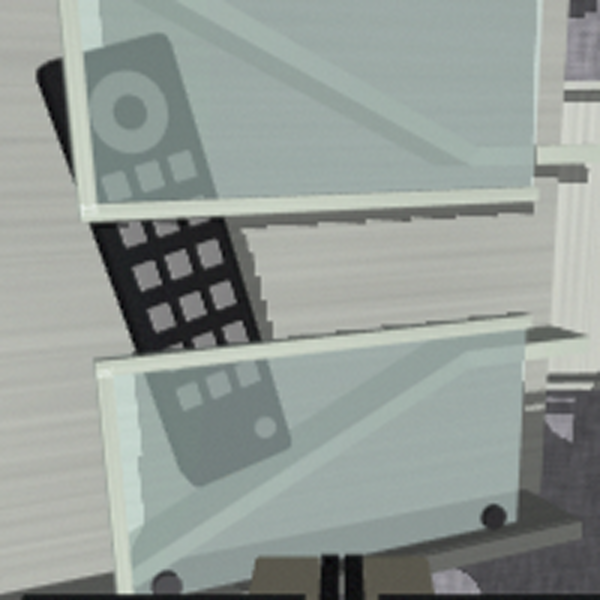

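```bash
python3 - <<'E'
from h import *
from scipy.optimize import least_squares
m=1e-3
S={'w1':((165,60),3,[((225,-25,38),(82,220)),((225,25,38),(98,374)),((30,-25,38),(535,204)),((30,25,38),(530,326))]),
'scene0':((225,180),4,[((400,-128,45),(77,345)),((400,128,45),(525,312)),((225,-25,38),(230,203)),((225,25,38),(312,205))]),
'side0':((210,110),4,[((225,25,38),(412,235)),((225,-25,38),(455,272)),((400,128,45),(530,50)),((400,-128,45),(735,200))])}
d=[(load(k),np.array([q[0] for q in v[2]])*m,np.array([q[1] for q in v[2]])/v[1]+v[0]) for k,v in S.items()]
w=load('w1');print('wc',-w['Rc'].T@w['t'])
for sel in ([0],[1],[2],[0,1,2]):
    f=lambda p:np.concatenate([(proj(d[i][0],ch(p,d[i][1]))-d[i][2]).ravel() for i in sel])
    r=least_squares(f,[.4,.03,0],x_scale=[.01,.01,.01]); print(sel,r.x.round(4),np.degrees(r.x[2]).round(2),np.abs(r.fun).max(), np.sqrt((r.fun**2).mean()))
    if sel==[0]: p=r.x; print(r.fun.reshape(-1,2).round(1))
    pa=r.x
np.save('chute.npy',p)
# remote top corners in w1 on plane z=24
T=chT(p); n=T[:3,2]; 
def uv2ch(s,uv,z): 
    P=cast(s,uv,n,n@T[:3,3]+z); return (P-T[:3,3])@T[:3,:3]
uv=np.array([(80,55),(172,33),(290,440),(195,487)])/3+(165,60)
q=uv2ch(w,uv,.024); print((q*1e3).round(1)); c=q.mean(0); print('centre',c*1e3)
print('lens',np.linalg.norm(q[0]-q[3])*1e3,np.linalg.norm(q[1]-q[2])*1e3,np.linalg.norm(q[0]-q[1])*1e3)
e=(q[0]+q[1])/2-(q[2]+q[3])/2; print('skew',np.degrees(np.arctan2(e[0],-e[1])))
E
```

```text
wc [ 0.50360873 -0.02064775  0.50368758]
[0] [4.06e-01 3.24e-02 3.00e-04] 0.02 2.485185576853695 1.5153886906991993
[[-0.1  2.5]
 [-1.1 -2.4]
 [ 1.   1.3]
 [ 0.4 -1.6]]
[1] [ 0.4047  0.0345 -0.0025] -0.14 1.2858250925719403 0.6719408649843416
[2] [0.4002 0.0147 0.0303] 1.74 1.3350506918746419 0.9379119771171965
[0, 1, 2] [0.4056 0.0321 0.0013] 0.08 2.6610151156698123 1.4452844452634888
[[217.9 -82.1  24. ]
 [184.8 -90.4  24. ]
 [143.2  69.3  24. ]
 [186.3  83.7  24. ]]
centre [183.06386209  -4.86458958  24.        ]
lens 168.7952564625565 165.02915410832597 34.101858001621416
skew 12.662501497866739
```

```bash
python3 - <<'E'
from h import *
o=get_obs(); print(o['clock'],o['tool_pos'],o['orientation'],o['force'])
E
```

```text
1.9667 [0.50216417 0.06771596 0.34630397] [ 1.79970667e+02 -4.45609733e-04 -9.02158710e+01] [-0.57224621  0.19719185 -0.95563486]
```

>>> {"name": "jog_arm", "arguments": {
  "commands": [
    [0,-20,-20,0],
    [0,-20,-20,0],
    [0,-3,-20,0],
    [0,0,-20,0],
    [0,0,-15,0],
    [0,0,-10,0],
    [0,0,0,0],
    [0,0,0,0],
    [0,0,0,0],
    [0,0,0,0]
  ]
}}

```text
clock: 2.8
tool_pos: [0.503, 0.0253, 0.2427]
orientation: [-179.9, 0.0, -90.1]
force: [-0.9, 0.1, 0.2]
opening: 0.0006
```

```bash
python3 - <<'E'
from h import *
o=get_obs(); print(o['clock'],o['tool_pos'],o['orientation'],o['force'])
snap('wrist','w2')
a=cv2.imread('pics/w2.png'); cv2.imwrite('pics/c4.png',cv2.resize(a[0:300,130:430],None,fx=2,fy=2,interpolation=cv2.INTER_CUBIC))
E
```

```text
2.8 [0.50295917 0.02528272 0.24271975] [-1.79896922e+02  3.16851545e-02 -9.01312486e+01] [-0.93353576  0.13032064  0.16824932]
```

View pics/c4.png

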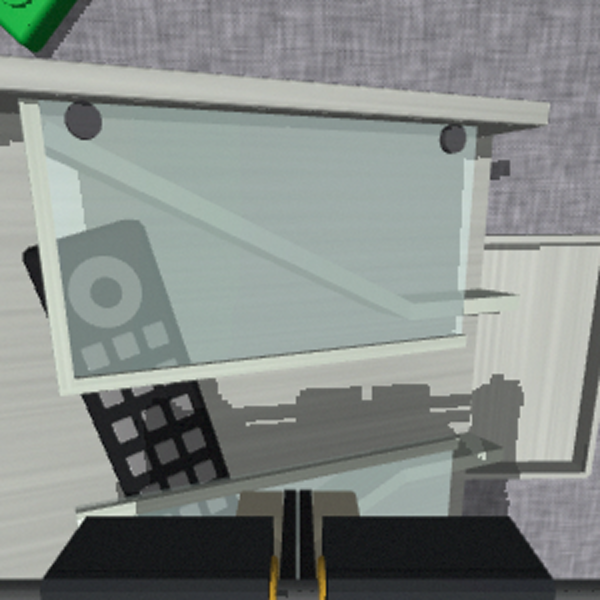

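>>> {"name": "jog_arm", "arguments": {
  "commands": [
    [0,-2,-18,0],
    [2,0,-18,0],
    [0,0,-18,0],
    [0,0,-18,0],
    [0,0,-18,0],
    [0,0,-15,0],
    [0,0,-10,0],
    [0,0,-7,0],
    [0,0,0,0],
    [0,0,0,0]
  ]
}}

```text
clock: 3.68
tool_pos: [0.5047, 0.0229, 0.12]
orientation: [-180.0, -0.0, -90.2]
force: [0.4, 0.3, 0.2]
opening: 0.0002
```

```bash
python3 - <<'E'
from h import *
o=get_obs(); print(o['clock'],o['tool_pos'],o['orientation'],o['force'])
snap('wrist','w3'); snap('side','side3')
a=cv2.imread('pics/side3.png')[110:260,210:410]; cv2.imwrite('pics/c5.png',cv2.resize(a,None,fx=4,fy=4,interpolation=cv2.INTER_CUBIC))
E
```

```text
3.6833 [0.50474186 0.02287542 0.12000738] [-1.79977868e+02 -6.64006795e-03 -9.01553278e+01] [0.35445211 0.33339133 0.18131784]
```

View pics/w3.png

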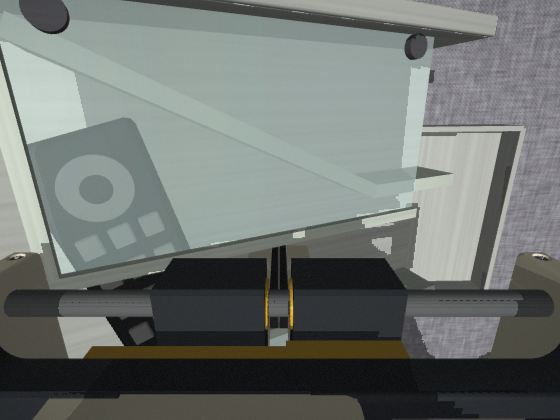

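View pics/c5.png

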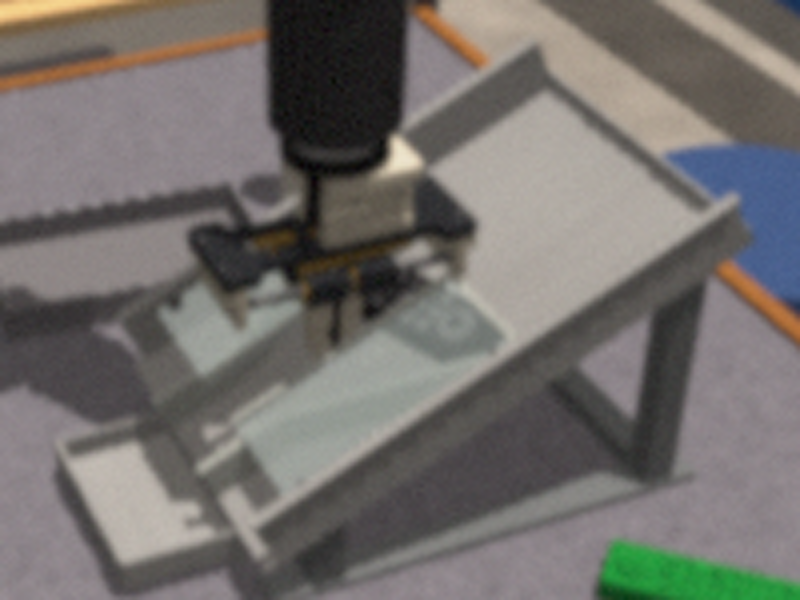

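Fingers are in the slot at about (280,255) in the wrist view, with no contact force. The remote lies just uphill. Now a gentle push.

>>> {"name": "jog_arm", "arguments": {
  "commands": [
    [3.6,0,1.7,0],
    [3.6,0,1.7,0],
    [3.6,0,1.7,0],
    [3,0,1.4,0],
    [3,0,1.4,0],
    [3,0,1.4,0],
    [3,0,1.4,0],
    [3,0,1.4,0],
    [3,0,1.4,0],
    [3,0,1.4,0]
  ]
}}

```text
clock: 4.62
tool_pos: [0.5361, 0.0227, 0.1344]
orientation: [180.0, -0.0, -90.2]
force: [-1.3, 0.6, -0.9]
opening: 0.0005
```

```bash
python3 - <<'E'
from h import *
o=get_obs(); print(o['clock'],o['tool_pos'],o['orientation'],o['force'])
snap('wrist','w4')
E
```

```text
4.6167 [0.53609555 0.02272998 0.1343559 ] [ 1.79955936e+02 -9.07526143e-03 -9.01720651e+01] [-1.34503141  0.64169825 -0.90874223]
```

View pics/w4.png

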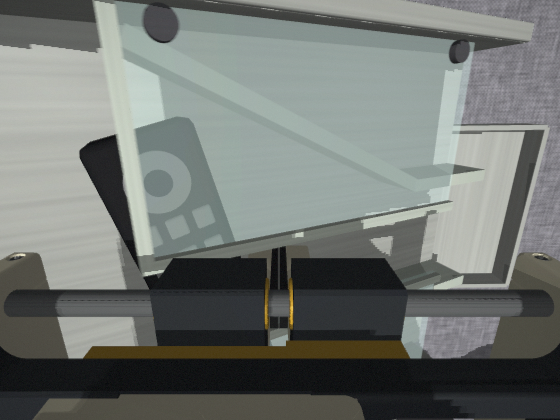

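>>> {"name": "jog_arm", "arguments": {
  "commands": [
    [4,0,1.9,0],
    [4,0,1.9,0],
    [4,0,1.8,0],
    [4,0,1.9,0],
    [4,0,1.9,0],
    [4,0,1.8,0],
    [4,0,1.9,0],
    [4,0,1.9,0],
    [4,0,1.8,0],
    [4,0,1.9,0]
  ]
}}

```text
clock: 5.5
tool_pos: [0.5765, 0.0228, 0.1533]
orientation: [180.0, -0.0, -90.2]
force: [-0.9, -0.0, -0.3]
opening: 0.0004
```

>>> {"name": "jog_arm", "arguments": {
  "commands": [
    [4,0,1.9,0],
    [4,0,1.9,0],
    [4,0,1.8,0],
    [4,0,1.9,0],
    [4,0,1.9,0],
    [4,0,1.8,0],
    [4,0,1.9,0],
    [4,0,1.9,0],
    [4,0,1.8,0],
    [0,0,0,0]
  ]
}}

```text
clock: 6.33
tool_pos: [0.6132, 0.0229, 0.1704]
orientation: [-180.0, -0.0, -90.2]
force: [0.1, 0.4, 1.0]
opening: 0.0005
```

```bash
python3 - <<'E'
from h import *
o=get_obs(); print(o['clock'],o['tool_pos'],o['orientation'],o['force'])
snap('wrist','w5');snap('scene','scene5')
a=cv2.imread('pics/scene5.png')[180:330,225:425]; cv2.imwrite('pics/c6.png',cv2.resize(a,None,fx=4,fy=4,interpolation=cv2.INTER_CUBIC))
E
```

```text
6.3333 [0.61317103 0.02286047 0.1703518 ] [-1.79952371e+02 -3.01306005e-03 -9.01641896e+01] [0.08613296 0.36691144 1.02555807]
```

View pics/w5.png

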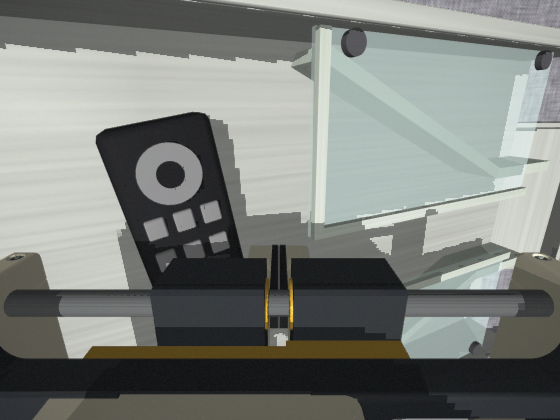

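View pics/c6.png

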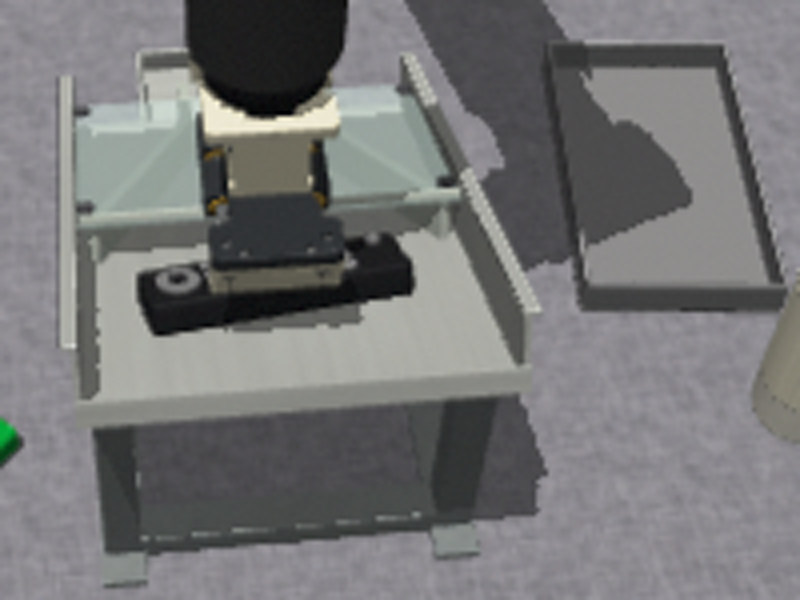

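>>> {"name": "jog_arm", "arguments": {
  "commands": [
    [4,0,1.9,0],
    [4,0,1.9,0],
    [4,0,1.8,0],
    [4,0,1.9,0],
    [4,0,1.9,0],
    [4,0,1.8,0],
    [3,0,1.4,0],
    [0,0,0,0],
    [-10,0,-2,0],
    [-10,0,-2,0]
  ]
}}

```text
clock: 7.27
tool_pos: [0.6197, 0.0228, 0.1785]
orientation: [-179.9, 0.0, -90.2]
force: [-0.3, 0.3, -0.1]
opening: 0.0006
```

```bash
python3 - <<'E'
from h import *
o=get_obs(); print(o['clock'],o['tool_pos'],o['orientation'],o['force'])
snap('wrist','w6');snap('scene','scene6')
a=cv2.imread('pics/scene6.png')[180:330,225:425]; cv2.imwrite('pics/c7.png',cv2.resize(a,None,fx=4,fy=4,interpolation=cv2.INTER_CUBIC))
E
```

```text
7.2667 [0.61966086 0.02283611 0.17850617] [-1.79948531e+02  1.97072218e-03 -9.01794130e+01] [-0.33780034  0.26017622 -0.12500174]
```

View pics/w6.png

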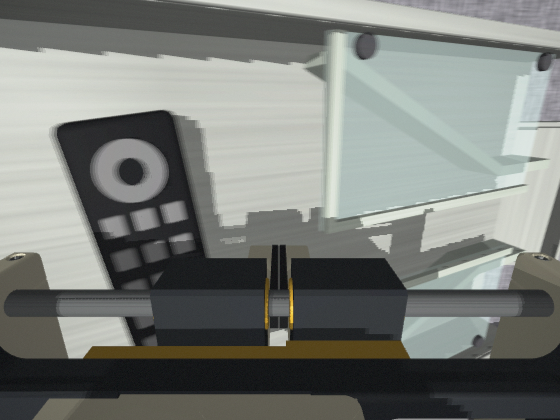

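View pics/c7.png

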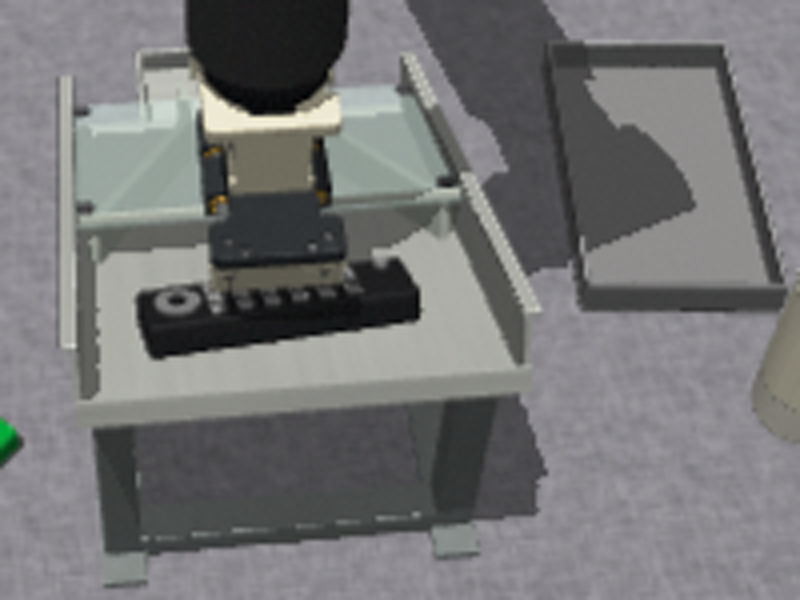

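```bash
cat >> h.py <<'E'
def tc(s,uv,z=.024):
    T=chT(np.load('chute.npy')); n=T[:3,2]
    return (cast(s,uv,n,n@T[:3,3]+z)-T[:3,3])@T[:3,:3]*1e3
E
python3 - <<'E'
from h import *
w=load('w6'); print(tc(w,[(57,128),(170,111),(205,250),(60,137)]).round(1))
s=load('scene6'); uv=np.array([(138,292),(150,330),(418,298),(405,260)])/4+(225,180); print(tc(s,uv).round(1)); 
uv=np.array([(158,357),(420,318)])/4+(225,180); print('bottom',tc(s,uv,0).round(1)); 
E
```

```text
[[341.6 -88.3  24. ]
 [299.5 -94.1  24. ]
 [289.7 -25.2  24. ]
 [341.3 -84.8  24. ]]
[[304.5 -90.3  24. ]
 [350.8 -84.8  24. ]
 [336.3  79.1  24. ]
 [288.2  79.7  24. ]]
bottom [[342.8 -80.9  -0. ]
 [320.   83.6  -0. ]]
```

>>> {"name": "jog_arm", "arguments": {
  "commands": [
    [0,-12,-1.5,0],
    [0,-12,-1.5,0],
    [0,-12,-1.5,0],
    [0,-12,-1.5,0],
    [0,-10,-0.5,0],
    [5,0,2.3,0],
    [5,0,2.3,0],
    [5,0,2.3,0],
    [5,0,2.3,0],
    [5,0,2.3,0]
  ]
}}

```text
clock: 8.2
tool_pos: [0.645, -0.0348, 0.1839]
orientation: [-180.0, 0.0, -90.1]
force: [-0.6, -0.1, 0.5]
opening: 0.0004
```

>>> {"name": "jog_arm", "arguments": {
  "commands": [
    [4,0,1.9,0],
    [4,0,1.9,0],
    [4,0,1.8,0],
    [4,0,1.9,0],
    [4,0,1.9,0],
    [4,0,1.8,0],
    [3,0,1.4,0],
    [0,0,0,0],
    [0,0,0,0],
    [0,0,0,0]
  ]
}}

```text
clock: 9.03
tool_pos: [0.6712, -0.0352, 0.1962]
orientation: [-180.0, 0.0, -90.2]
force: [-0.9, 0.5, -0.0]
opening: 0.0007
```

```bash
cat > look.py <<'E'
from h import *
import sys
k=sys.argv[1]
o=get_obs(); print(o['clock'],o['tool_pos'],o['orientation'],o['force'],o['opening'])
snap('wrist','w'+k);snap('scene','scene'+k)
a=cv2.imread(f'pics/scene{k}.png')[180:330,225:425]; a=cv2.resize(a,(400,300),interpolation=cv2.INTER_CUBIC)
b=cv2.resize(cv2.imread(f'pics/w{k}.png'),(400,300)); cv2.imwrite(f'pics/v{k}.png',np.hstack([a,b]))
E
python3 look.py 7
```

```text
9.0333 [ 0.67117173 -0.03520104  0.19617344] [-1.79987763e+02  4.56979450e-03 -9.01710478e+01] [-0.87335056  0.48347944 -0.00813161] 0.0007365305213147483
```

View pics/v7.png

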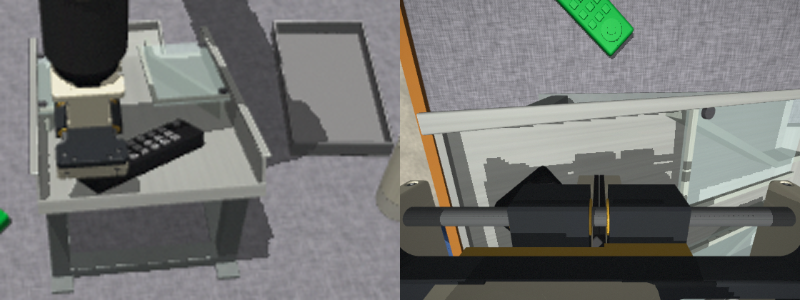

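>>> {"name": "jog_arm", "arguments": {
  "commands": [
    [3,1,1.4,0],
    [3,1,1.4,0],
    [3,1,1.4,0],
    [3,1,1.4,0],
    [2.5,2,1.2,0],
    [2.5,2,1.2,0],
    [2.5,2,1.2,0],
    [2,2,0.9,0],
    [0,0,0,0],
    [0,0,0,0]
  ]
}}

```text
clock: 9.97
tool_pos: [0.691, -0.0237, 0.2053]
orientation: [179.8, -0.1, -90.2]
force: [-6.1, -2.0, -0.0]
opening: 0.0005
```

```bash
python3 look.py 8
```

```text
9.9667 [ 0.69102465 -0.02368628  0.20532893] [ 1.79757213e+02 -5.66576716e-02 -9.01847345e+01] [-6.05996057 -2.00871082 -0.02410939] 0.0005156412362001173
```

View pics/v8.png

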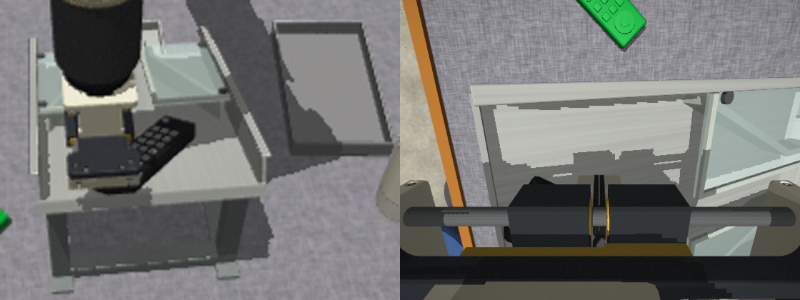

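>>> {"name": "jog_arm", "arguments": {
  "commands": [
    [-6,-3,0,0],
    [-8,-3,10,0],
    [-15,0,25,0],
    [-25,0,30,0],
    [-25,0,30,0],
    [-25,0,30,0],
    [-25,0,20,0],
    [-15,0,0,0],
    [0,0,0,0],
    [0,0,0,0]
  ]
}}

```text
clock: 10.9
tool_pos: [0.5481, -0.0292, 0.3534]
orientation: [-179.8, 0.1, -90.1]
force: [0.8, 0.3, 0.4]
opening: 0.0009
```

```bash
python3 look.py 9; python3 -c "
import cv2
a=cv2.imread('pics/scene9.png')[180:330,225:425]; cv2.imwrite('pics/c9.png',cv2.resize(a,None,fx=4,fy=4,interpolation=cv2.INTER_CUBIC))"
```

```text
10.9 [ 0.54808179 -0.02919895  0.35344657] [-1.79761685e+02  7.46734578e-02 -9.01425862e+01] [0.76380302 0.32052475 0.42776521] 0.0009011970574157608
```

View pics/w9.png

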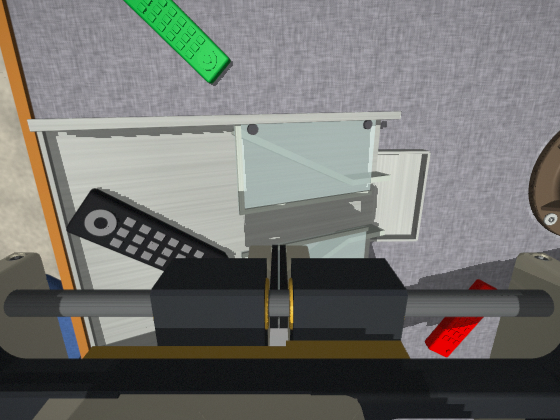

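View pics/c9.png

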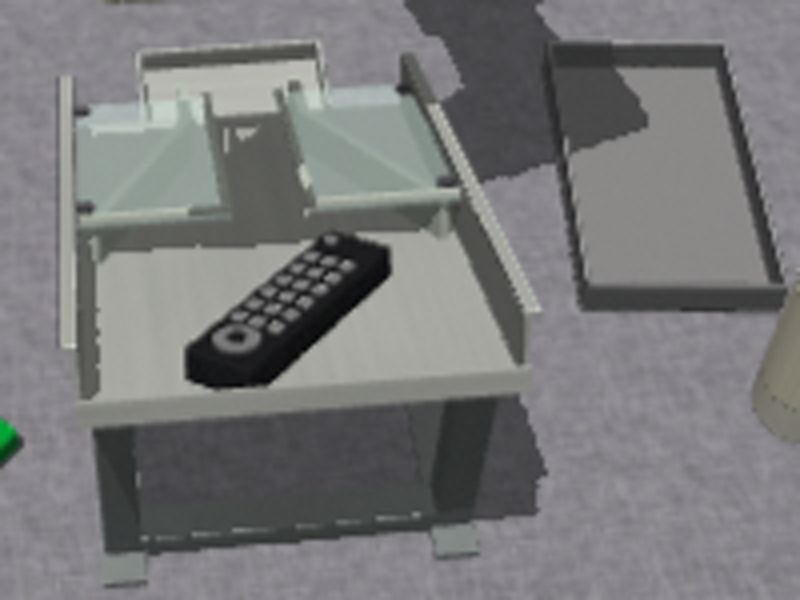

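```bash
python3 - <<'E'
from h import *
s=load('scene9'); uv=np.array([(188,347),(258,362),(390,250),(328,233)])/4+(225,180); q=tc(s,uv); print(q.round(1),q.mean(0))
e=(q[0]+q[1]-q[2]-q[3])/2; print(np.linalg.norm(e),np.degrees(np.arctan2(e[0],-e[1])))
w=load('w9'); q=tc(w,[(95,190),(70,226),(150,258),(215,250)]); print(q.round(1)); e=q[0]-q[3]; print(np.degrees(np.arctan2(e[0],-e[1]))); e=q[1]-q[2];print(np.degrees(np.arctan2(e[0],-e[1])))
E
```

```text
[[373.1 -63.5  24. ]
 [394.9 -24.6  24. ]
 [273.8  72.6  24. ]
 [244.9  36.5  24. ]] [321.66790545   5.21703566  24.        ]
158.9503656116546 51.655599130417784
[[366.7 -71.   24. ]
 [393.5 -37.8  24. ]
 [327.3  12.   24. ]
 [254.7  17.5  24. ]]
51.68944356945117
53.0582140796675
```

Remote is out in the open, α≈52° from crosswise, centre at about (322, 5) mm in the chute, with its upper corner near the sill. Next I turn the tool so the jaws run along y, and push the low end sideways to finish the turn.

>>> {"name": "jog_arm", "arguments": {
  "commands": [
    [10,13,0,-7],
    [10,13,0,-7],
    [10,13,0,-7],
    [10,13,0,-7],
    [10,13,0,-7],
    [10,13,-10,-7],
    [10,13,-10,-7],
    [10,13,-10,-7],
    [10,13,-20,-7],
    [10,13,-20,-7]
  ]
}}

```text
clock: 11.83
tool_pos: [0.6499, 0.1015, 0.2797]
orientation: [-180.0, -0.0, -160.5]
force: [0.0, -0.8, -0.2]
opening: 0.0003
```

>>> {"name": "jog_arm", "arguments": {
  "commands": [
    [10,13,-20,-7],
    [10,13,-20,-7],
    [10,5,-20,-6],
    [0,0,-15,0],
    [0,0,-10,0],
    [0,0,-5,0],
    [0,0,0,0],
    [0,0,0,0],
    [0,0,0,0],
    [0,0,0,0]
  ]
}}

```text
clock: 12.67
tool_pos: [0.6792, 0.1318, 0.1928]
orientation: [180.0, 0.1, 179.8]
force: [0.4, 0.4, 0.8]
opening: 0.0004
```

```bash
python3 look.py 10
```

```text
12.6667 [0.67917187 0.13183648 0.19276937] [1.79951710e+02 1.21161536e-01 1.79839004e+02] [0.36152402 0.35229101 0.82246835] 0.0004321573471916822
```

View pics/v10.png

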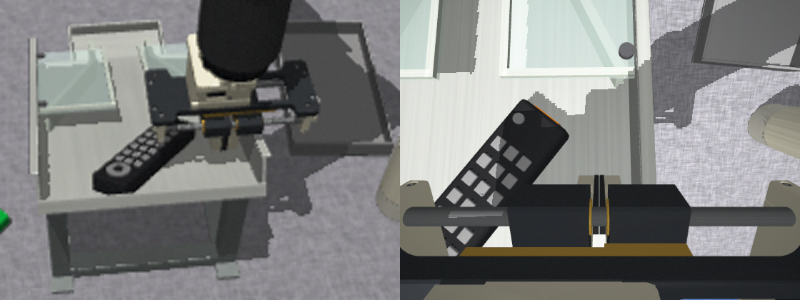

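>>> {"name": "jog_arm", "arguments": {
  "commands": [
    [0,-5,-4,0],
    [0,-5,-4,0],
    [-2,-4,-1,0],
    [-2,-4,-1,0],
    [-2,-4,-1,0],
    [-2,-4,-1,0],
    [-2,-4,-0.9,0],
    [-2,-4,-0.9,0],
    [-3,-4,-1.4,0],
    [0,0,0,0]
  ]
}}

```text
clock: 13.6
tool_pos: [0.6629, 0.093, 0.1759]
orientation: [-180.0, -0.0, 179.8]
force: [-0.3, -0.3, -0.8]
opening: 0.0005
```

```bash
python3 look.py 11
```

```text
13.6 [0.66293378 0.09301413 0.17587972] [-1.79993893e+02 -3.30536762e-02  1.79803922e+02] [-0.30435742 -0.28552619 -0.80779719] 0.0005234729200647918
```

View pics/v11.png

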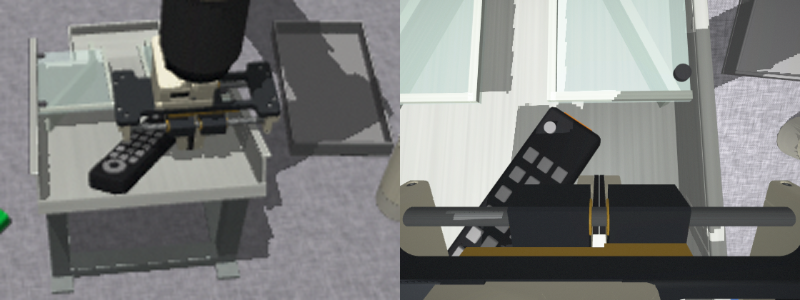

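>>> {"name": "jog_arm", "arguments": {
  "commands": [
    [-2.5,-2.5,-1.2,0],
    [-2.5,-2.5,-1.2,0],
    [-2.5,-2.5,-1.2,0],
    [-2.5,-2.5,-1.2,0],
    [-2.5,-2.5,-1.1,0],
    [-2.5,-2.5,-1.2,0],
    [-2.5,-2.5,-1.1,0],
    [-2.5,-2.5,-1.1,0],
    [0,0,0,0],
    [0,0,0,0]
  ]
}}

```text
clock: 14.53
tool_pos: [0.6435, 0.0735, 0.1668]
orientation: [-180.0, -0.0, 179.8]
force: [-0.3, 0.2, -0.5]
opening: 0.0002
```

```bash
python3 look.py 12
```

```text
14.5333 [0.64352521 0.07350998 0.16682509] [-1.79992332e+02 -1.00508607e-03  1.79819569e+02] [-0.25779427  0.20709573 -0.47661451] 0.00019765384885072216
```

View pics/v12.png

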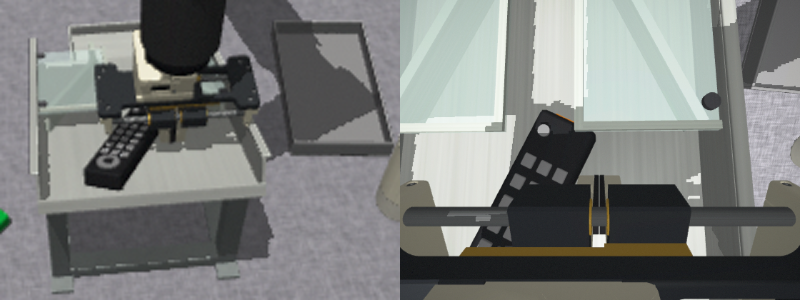

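>>> {"name": "jog_arm", "arguments": {
  "commands": [
    [-0.5,-3,-0.2,0],
    [-0.5,-3,-0.2,0],
    [-0.5,-3,-0.2,0],
    [-0.5,-3,-0.2,0],
    [-0.5,-3,-0.2,0],
    [0,0,0,0],
    [0,10,5,0],
    [0,15,25,0],
    [0,15,30,0],
    [0,20,35,0]
  ]
}}

```text
clock: 15.47
tool_pos: [0.6403, 0.1189, 0.2608]
orientation: [-179.9, -0.1, 179.8]
force: [1.5, -0.8, -0.3]
opening: 0.0003
```

>>> {"name": "jog_arm", "arguments": {
  "commands": [
    [0,10,30,0],
    [0,0,20,0],
    [0,0,0,0],
    [0,0,0,0],
    [0,0,0,0],
    [0,0,0,0],
    [0,0,0,0],
    [0,0,0,0],
    [0,0,0,0],
    [0,0,0,0]
  ],
  "fingers": 80
}}

```text
clock: 16.3
tool_pos: [0.6411, 0.1286, 0.3104]
orientation: [-180.0, -0.0, 179.8]
force: [0.5, -0.3, 0.6]
opening: 0.0613
```

```bash
python3 look.py 13; python3 -c "
import cv2
a=cv2.imread('pics/scene13.png')[180:330,225:425]; cv2.imwrite('pics/c13.png',cv2.resize(a,None,fx=4,fy=4,interpolation=cv2.INTER_CUBIC))"
```

```text
16.3 [0.64111731 0.12864523 0.3103796 ] [-1.79982959e+02 -3.06397801e-02  1.79819346e+02] [ 0.50799159 -0.26237187  0.63070505] 0.06125592182142926
```

View pics/w13.png

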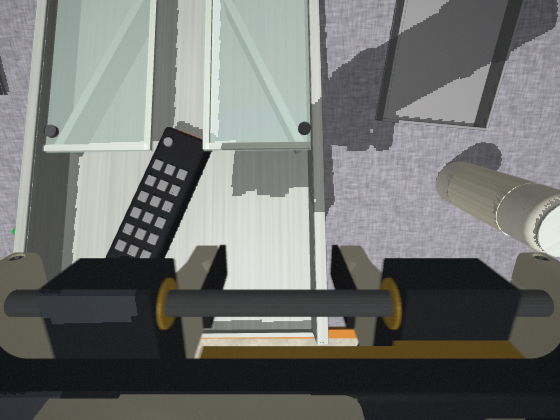

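View pics/c13.png

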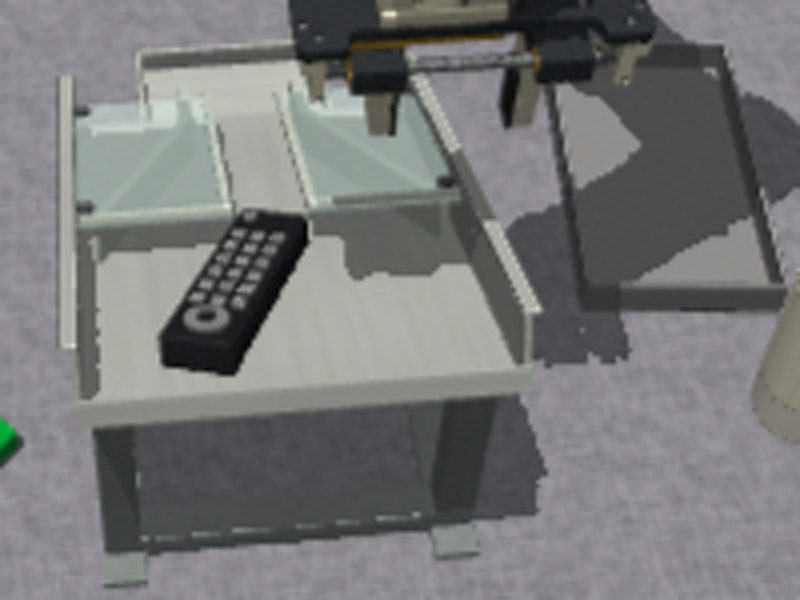

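```bash
python3 - <<'E'
from h import *
s=load('scene13'); uv=np.array([(163,337),(237,347),(307,222),(240,212)])/4+(225,180); q=tc(s,uv); print(q.round(1),q.mean(0))
e=(q[0]+q[1]-q[2]-q[3])/2; print(np.linalg.norm(e),np.degrees(np.arctan2(e[0],-e[1])))
w=load('w13'); q=tc(w,[(165,130),(108,255),(209,150),(162,258)]); print(q.round(1)); e=q[1]-q[0]; print(np.degrees(np.arctan2(e[0],-e[1]))); e=q[3]-q[2];print(np.degrees(np.arctan2(e[0],-e[1])))
# tray empty: floor-inside / rim corners in scene0
s=load('scene0'); uv=np.array([(547,45),(723,47),(783,288),(580,290)])/4+(225,180); P=cast(s,uv,[0,0,1],.034); print('rim',(P*1e3).round(1),P.mean(0))
print('tray size',np.linalg.norm(P[1]-P[0]),np.linalg.norm(P[2]-P[1]),np.linalg.norm(P[3]-P[0]), 'yaw',np.degrees(np.arctan2(*(P[2]-P[1]+P[3]-P[0])[[1,0]])))
print('can base', cast(s,[(425,288)],[0,0,1],0), 'can top',cast(s,[(440,241)],[0,0,1],.2))
E
```

```text
[[359.9 -77.5  24. ]
 [377.1 -35.1  24. ]
 [227.5  24.8  24. ]
 [206.4 -17.9  24. ]] [292.68824027 -26.44460216  24.        ]
162.9099514160584 68.47221088765139
[[201.6 -18.5  24. ]
 [325.1 -67.6  24. ]
 [222.4  26.1  24. ]
 [328.1 -16.   24. ]]
68.3256471286096
68.28124723443159
rim [[333.6 295.8  34. ]
 [348.5 441.1  34. ]
 [591.4 416.9  34. ]
 [580.1 267.4  34. ]] [0.46340409 0.35530333 0.034     ]
tray size 0.14602901570281804 0.24407141876040467 0.24817166285401304 yaw -6.142145170598198
can base [[0.69178785 0.40655666 0.        ]] can top [[0.67432617 0.40049098 0.2       ]]
```

>>> {"name": "jog_arm", "arguments": {
  "commands": [
    [-3,-20,-5,0],
    [-3,-20,-5,0],
    [-3,-20,-5,0],
    [-2,-20,-5,0],
    [-2,-20,-5,0],
    [0,-2,-20,0],
    [0,0,-20,0],
    [0,0,-20,0],
    [0,0,-20,0],
    [0,0,-18,0]
  ],
  "fingers": 82
}}

```text
clock: 17.23
tool_pos: [0.6279, 0.0266, 0.1866]
orientation: [180.0, -0.0, 179.8]
force: [0.7, 0.1, -0.3]
opening: 0.082
```

```bash
python3 look.py 14
```

```text
17.2333 [0.62787261 0.02657807 0.18663334] [ 1.79996432e+02 -1.73974882e-02  1.79810027e+02] [ 0.68186786  0.14250908 -0.31717206] 0.08195984157330392
```

View pics/v14.png

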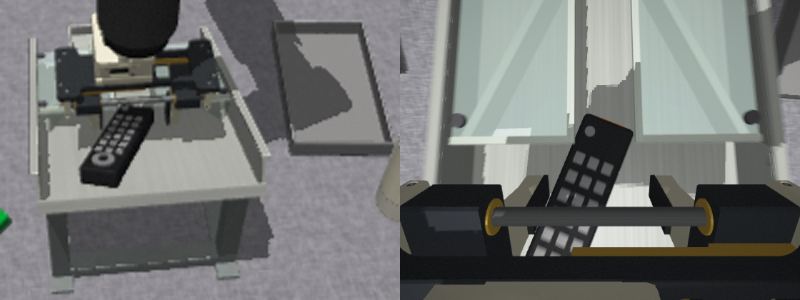

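>>> {"name": "jog_arm", "arguments": {
  "commands": [
    [0,0,-13,0],
    [0,0,-11,0],
    [0,-6,0,0],
    [0,-6,0,0],
    [0,-6,0,0],
    [0,-5,0,0],
    [0,-4,0,0],
    [0,-4,0,0],
    [0,-4,0,0],
    [0,-4,0,0]
  ]
}}

```text
clock: 18.17
tool_pos: [0.6282, -0.0126, 0.1639]
orientation: [180.0, 0.0, 179.8]
force: [0.0, 1.2, -0.1]
opening: 0.0818
```

```bash
python3 look.py 15
```

```text
18.1667 [ 0.62818761 -0.0125691   0.16393865] [1.79991765e+02 1.32753873e-02 1.79826419e+02] [ 0.04053723  1.21039925 -0.09256985] 0.08175852869494019
```

View pics/v15.png

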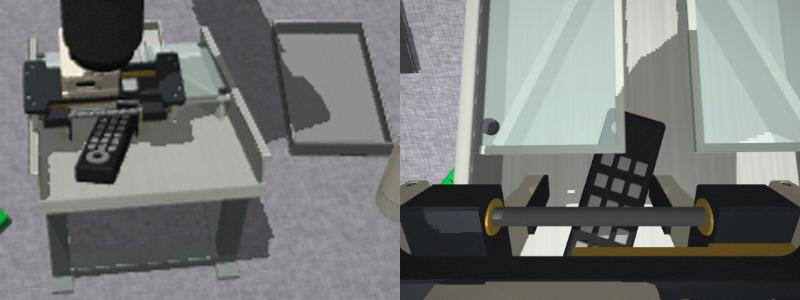

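>>> {"name": "jog_arm", "arguments": {
  "commands": [
    [0,-3,0,0],
    [0,-3,0,0],
    [0,-3,0,0],
    [0,-2,0,0],
    [0,0,0,0],
    [1,5,0.5,0],
    [6,5,3,0],
    [8,5,4,0],
    [8,0,4,0],
    [0,0,0,0]
  ]
}}

```text
clock: 19.1
tool_pos: [0.6536, -0.0075, 0.1763]
orientation: [-180.0, 0.1, 179.9]
force: [-0.3, 0.1, 0.1]
opening: 0.0821
```

```bash
python3 look.py 16; python3 -c "
import cv2
a=cv2.imread('pics/scene16.png')[180:330,225:425]; cv2.imwrite('pics/c16.png',cv2.resize(a,None,fx=4,fy=4,interpolation=cv2.INTER_CUBIC))"
```

```text
19.1 [ 0.65359094 -0.00750294  0.17631887] [-1.79991019e+02  1.25809634e-01  1.79896504e+02] [-0.26601522  0.0836419   0.08508149] 0.08211035884775308
```

View pics/w16.png

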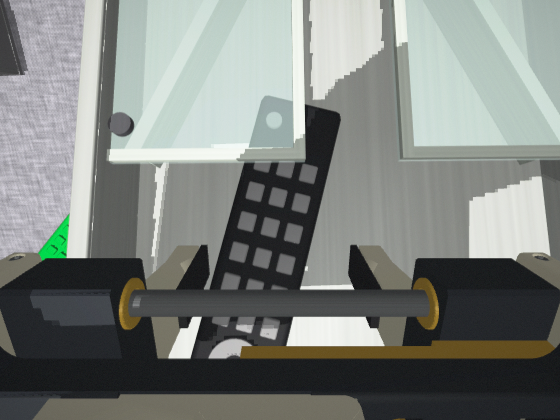

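View pics/c16.png

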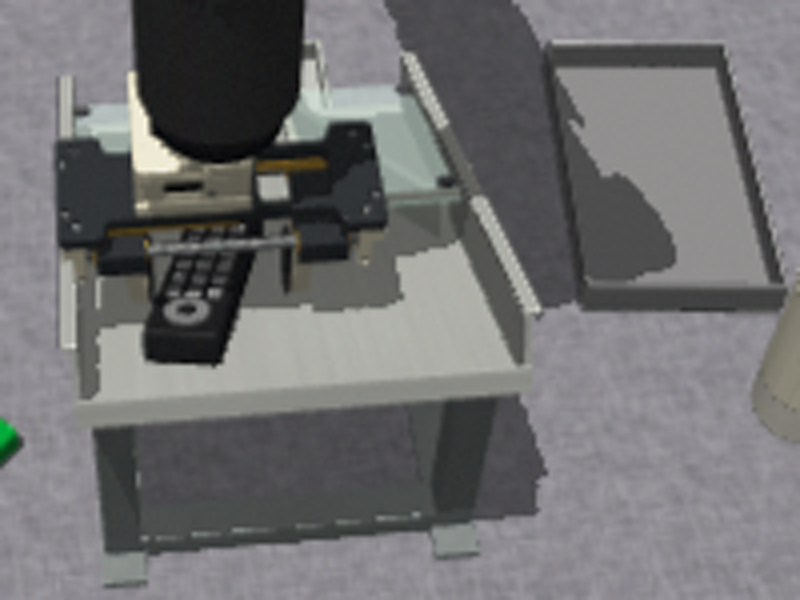

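```bash
python3 - <<'E'
from h import *
w=load('w16'); q=tc(w,[(263,97),(340,116),(250,180),(192,358),(288,346)]); print(q.round(1))
e=q[4]-q[1]; print(np.degrees(np.arctan2(e[0],-e[1]))); e=q[3]-q[2];print(np.degrees(np.arctan2(e[0],-e[1])))
s=load('scene16'); uv=np.array([(146,330),(220,342)])/4+(225,180); q=tc(s,uv); print(q.round(1))
E
```

```text
[[185.7 -49.9  24. ]
 [197.2  -6.2  24. ]
 [234.  -56.9  24. ]
 [327.4 -85.9  24. ]
 [321.6 -36.3  24. ]]
76.36530676046476
72.70995922692319
[[350.5 -87.2  24. ]
 [370.2 -44.5  24. ]]
```

>>> {"name": "jog_arm", "arguments": {
  "commands": [
    [0,-2,2,-4],
    [-1,-2,0,-4],
    [-1,-2,0,-4],
    [0,-1,0,-4.5],
    [0,0,0,0],
    [0,0,0,0],
    [0,0,-1,0],
    [0,0,0,0],
    [0,0,0,0],
    [0,0,0,0]
  ],
  "fingers": 66
}}

```text
clock: 20.03
tool_pos: [0.6491, -0.0151, 0.1762]
orientation: [-180.0, -0.0, 163.4]
force: [-0.2, 0.1, -0.2]
opening: 0.0661
```

```bash
python3 look.py 17
```

```text
20.0333 [ 0.6491399  -0.0151315   0.17620806] [-1.79997456e+02 -3.09584741e-03  1.63378469e+02] [-0.22996398  0.08713035 -0.18695644] 0.06614580737822598
```

View pics/w17.png

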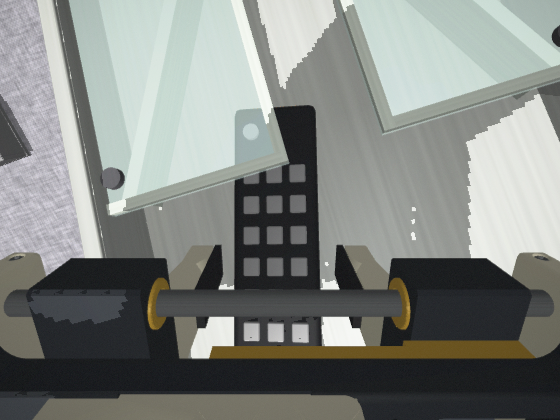

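Jaws straddle the remote squarely: edges at columns 235 and 320, fingers at 213 and 349. Its lower-left corner is still under the left cover half, so after gripping I'll first ease it uphill and turn it before lifting.

>>> {"name": "jog_arm", "arguments": {
  "commands": [
    [0,0,0,0],
    [0,0,0,0],
    [0,0,0,0],
    [0,0,0,0],
    [0,0,0,0],
    [0,0,0,0],
    [0,0,0,0],
    [0,0,0,0],
    [0,0,0,0],
    [0,0,0,0]
  ],
  "fingers": 38
}}

```text
clock: 20.97
tool_pos: [0.649, -0.0153, 0.1763]
orientation: [-180.0, -0.0, 163.3]
force: [-1.3, -1.4, 1.1]
opening: 0.0482
```

```bash
python3 look.py 18
```

```text
20.9667 [ 0.64902862 -0.01529222  0.17627115] [-1.79987983e+02 -1.14200818e-02  1.63334317e+02] [-1.29722042 -1.37787068  1.14419831] 0.04822216683387476
```

View pics/w18.png

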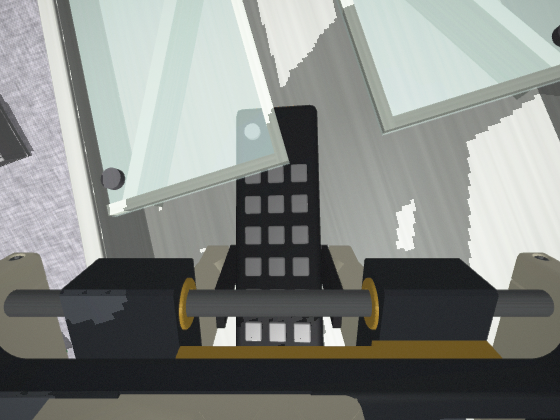

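>>> {"name": "jog_arm", "arguments": {
  "commands": [
    [4,3,2.2,0],
    [4,3,2.2,0],
    [4,3,2.2,0],
    [4,3,2.2,0],
    [4,3,2.2,0],
    [0,2,1.5,-4],
    [0,2,1.5,-4],
    [0,2,1.5,-4],
    [0,2,1.5,-4],
    [0,0,0,0]
  ]
}}

```text
clock: 21.9
tool_pos: [0.6697, 0.0085, 0.1936]
orientation: [180.0, 0.0, 147.2]
force: [0.5, 0.3, -1.4]
opening: 0.0487
```

```bash
python3 look.py 19
```

```text
21.9 [0.66970343 0.00850133 0.19360769] [1.79971936e+02 2.24032160e-02 1.47182535e+02] [ 0.50886131  0.32634023 -1.38603697] 0.048675285466044826
```

View pics/w19.png

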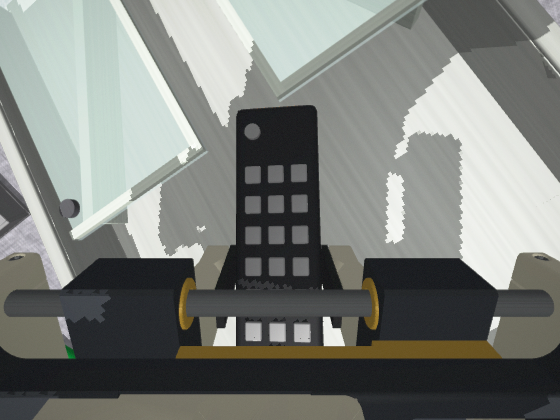

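View pics/scene19.png

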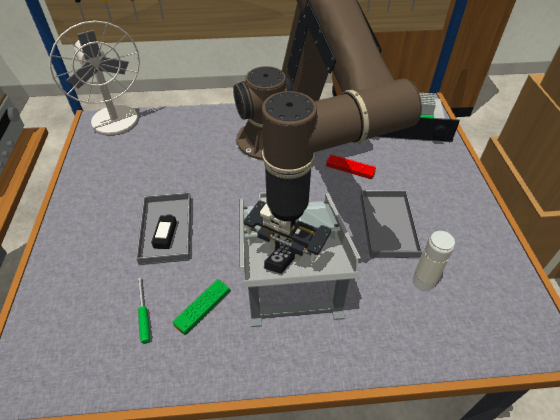

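>>> {"name": "jog_arm", "arguments": {
  "commands": [
    [3,0,3,0],
    [3,0,3,0],
    [3,0,3,0],
    [3,0,3,0],
    [3,0,4,0],
    [1,0,8,0],
    [0,0,12,0],
    [0,0,16,0],
    [0,0,18,0],
    [0,0,18,0]
  ]
}}

```text
clock: 22.83
tool_pos: [0.6851, 0.0077, 0.2832]
orientation: [180.0, 0.0, 147.3]
force: [0.7, 0.7, -1.5]
opening: 0.0483
```

>>> {"name": "jog_arm", "arguments": {
  "commands": [
    [0,0,18,0],
    [0,0,18,0],
    [0,0,18,0],
    [0,0,18,0],
    [0,0,18,0],
    [0,0,14,0],
    [0,0,8,0],
    [0,0,0,0],
    [0,0,0,0],
    [0,0,0,0]
  ]
}}

```text
clock: 23.67
tool_pos: [0.6848, 0.0079, 0.3922]
orientation: [-180.0, -0.1, 147.3]
force: [-0.2, 0.1, -2.1]
opening: 0.0483
```

```bash
python3 look.py 20; python3 - <<'E'
from h import *
snap('side','side20')
E
```

```text
23.6667 [0.6847507  0.00790215 0.39223834] [-1.79954413e+02 -7.52744903e-02  1.47336720e+02] [-0.24512942  0.10157139 -2.06174222] 0.04834011504782321
```

View pics/w20.png

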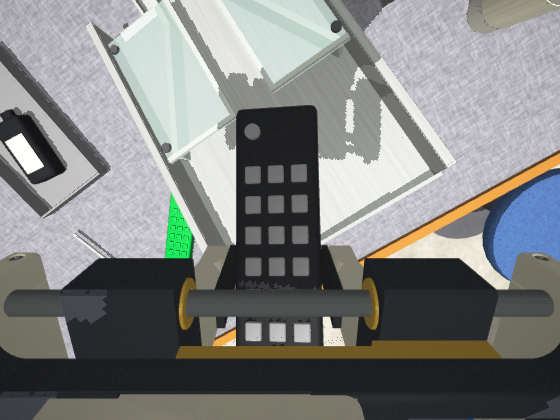

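View pics/side20.png

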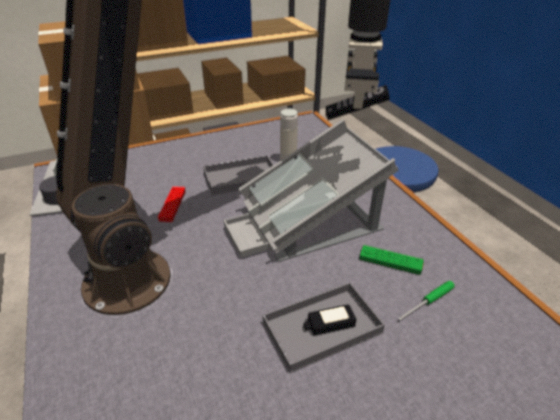

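View pics/scene20.png

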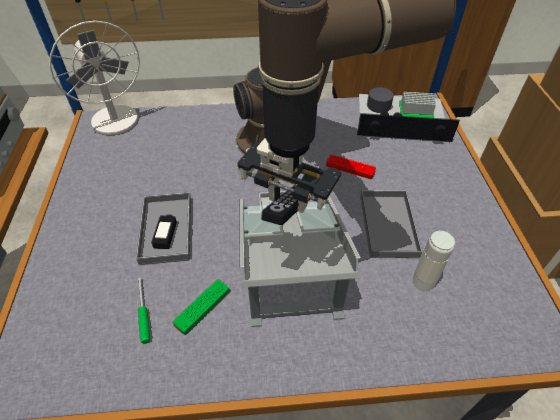

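Lifted cleanly: the remote is held, buttons up, and the load on the wrist is about 2 N. Now carrying it to the empty tray, centre about (0.463, 0.355), long axis about −6°.

>>> {"name": "jog_arm", "arguments": {
  "commands": [
    [-8,12,0,2.7],
    [-13,20,0,2.7],
    [-13,21,0,2.7],
    [-13,21,0,2.7],
    [-13,21,0,2.7],
    [-13,21,0,2.7],
    [-13,21,0,2.7],
    [-13,21,0,2.7],
    [-13,21,0,2.7],
    [-13,21,0,2.5]
  ]
}}

```text
clock: 24.65
tool_pos: [0.5592, 0.2086, 0.3928]
orientation: [-180.0, -0.0, 174.3]
force: [0.8, 0.4, -0.7]
opening: 0.0484
```

>>> {"name": "jog_arm", "arguments": {
  "commands": [
    [-13,21,0,0],
    [-13,21,-10,0],
    [-13,21,-15,0],
    [-13,21,-20,0],
    [-13,21,-20,0],
    [-13,21,-20,0],
    [-13,16,-20,0],
    [-6,5,-20,0],
    [0,0,-15,0],
    [0,0,0,0]
  ]
}}

```text
clock: 25.48
tool_pos: [0.4611, 0.354, 0.2493]
orientation: [-179.7, -0.2, 174.2]
force: [-0.6, 0.0, -2.9]
opening: 0.0487
```

```bash
python3 look.py 21; python3 - <<'E'
from h import *
snap('side','side21')
E
```

```text
25.4833 [0.46110414 0.35396943 0.24932619] [-179.71669682   -0.22828983  174.18679777] [-0.61126912  0.02970005 -2.87560743] 0.04865763730622825
```

View pics/w21.png

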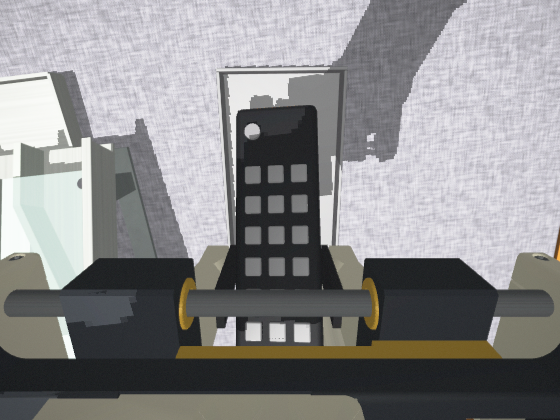

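View pics/scene21.png

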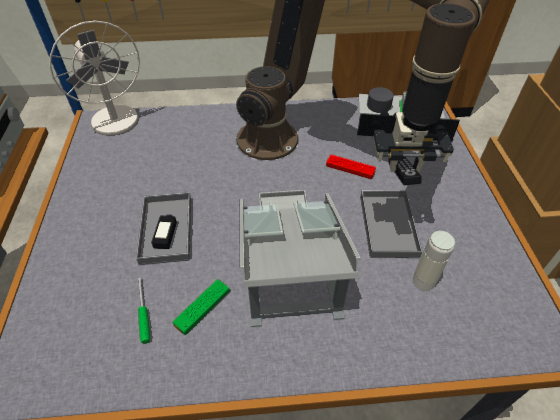

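View pics/side21.png

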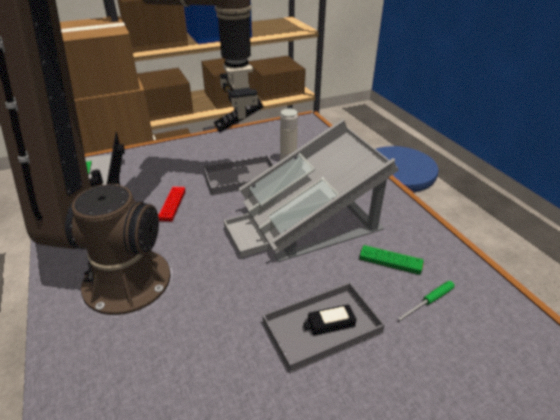

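```bash
python3 - <<'E'
from h import *
w=load('w21'); print(cast(w,[(218,71),(345,70)],[0,0,1],.034))
print(proj(w,[[.334,.296,.034],[.3485,.441,.034]]))
a=load('side0')['image'][:,:,::-1]; cv2.imwrite('pics/c22.png',cv2.resize(a[140:210,190:310],None,fx=5,fy=5,interpolation=cv2.INTER_CUBIC))
E
```

```text
[[0.33096543 0.29586847 0.034     ]
 [0.34461605 0.43928351 0.034     ]]
[[218.54648325  73.87172977]
 [346.63156065  73.53635748]]
```

>>> {"name": "jog_arm", "arguments": {
  "commands": [
    [0,0,-15,0],
    [0,0,-25,0],
    [0,0,-28,0],
    [0,0,-28,0],
    [0,0,-28,0],
    [0,0,-25,0],
    [0,0,-18,0],
    [0,0,-12,0],
    [0,0,-10,0],
    [0,0,0,0]
  ]
}}

```text
clock: 26.47
tool_pos: [0.4633, 0.3543, 0.0633]
orientation: [-179.9, -0.0, 174.1]
force: [-0.3, -0.8, -1.9]
opening: 0.0479
```

>>> {"name": "jog_arm", "arguments": {
  "commands": [
    [0,0,-2,0],
    [0,0,-2,0],
    [0,0,-2,0],
    [0,0,-2,0],
    [0,0,-2,0],
    [0,0,-2,0],
    [0,0,-2,0],
    [0,0,-2,0],
    [0,0,-2,0],
    [0,0,-2,0]
  ]
}}

```text
clock: 27.3
tool_pos: [0.4636, 0.3552, 0.0445]
orientation: [180.0, 0.0, 174.1]
force: [2.1, 0.4, 0.8]
opening: 0.0478
```

```bash
python3 look.py 23; python3 - <<'E'
from h import *
snap('side','side23')
a=load('side23')['image'][:,:,::-1]; cv2.imwrite('pics/c23.png',cv2.resize(a[90:210,180:320],None,fx=5,fy=5,interpolation=cv2.INTER_CUBIC))
E
```

```text
27.3 [0.46359582 0.35516911 0.04448688] [1.79957783e+02 4.23476595e-02 1.74145222e+02] [2.11732572 0.36864948 0.82699551] 0.047763288801492935
```

View pics/w23.png

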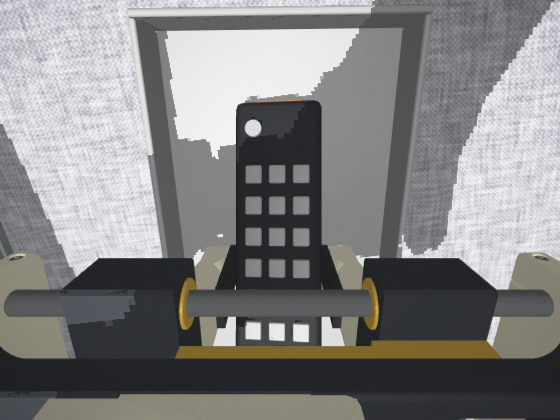

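View pics/c23.png

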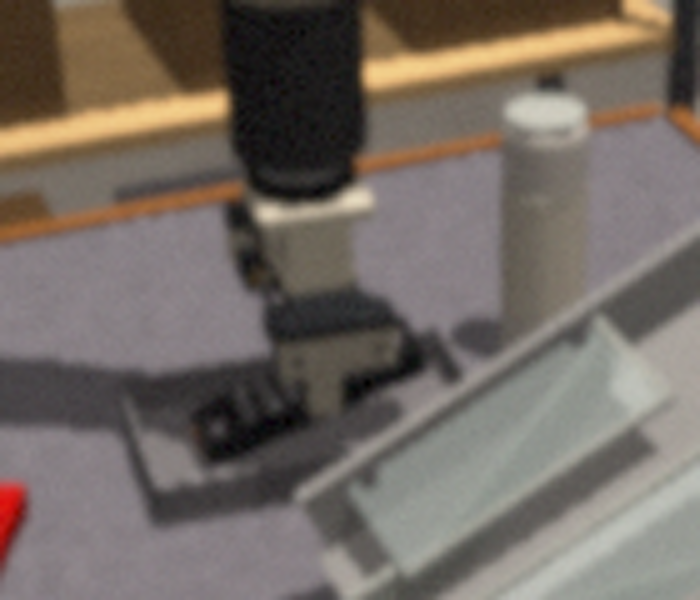

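>>> {"name": "jog_arm", "arguments": {
  "commands": [
    [0,0,-2,0],
    [0,0,-2,0],
    [0,0,-2,0],
    [0,0,-2,0],
    [0,0,-2,0],
    [0,0,-2,0],
    [0,0,-2,0],
    [0,0,-2,0],
    [0,0,0,0],
    [0,0,0,0]
  ]
}}

```text
clock: 28.28
tool_pos: [0.4629, 0.3547, 0.028]
orientation: [-180.0, -0.0, 174.1]
force: [-0.2, 0.4, 0.6]
opening: 0.048
```

```bash
python3 look.py 24; python3 - <<'E'
from h import *
snap('side','side24')
a=load('side24')['image'][:,:,::-1]; cv2.imwrite('pics/c24.png',cv2.resize(a[130:210,190:290],None,fx=6,fy=6,interpolation=cv2.INTER_CUBIC))
E
```

```text
28.2833 [0.46288917 0.3547123  0.02799554] [-1.79981492e+02 -2.64111530e-02  1.74120658e+02] [-0.1502275   0.39820531  0.55806   ] 0.04797448844580987
```

View pics/c24.png

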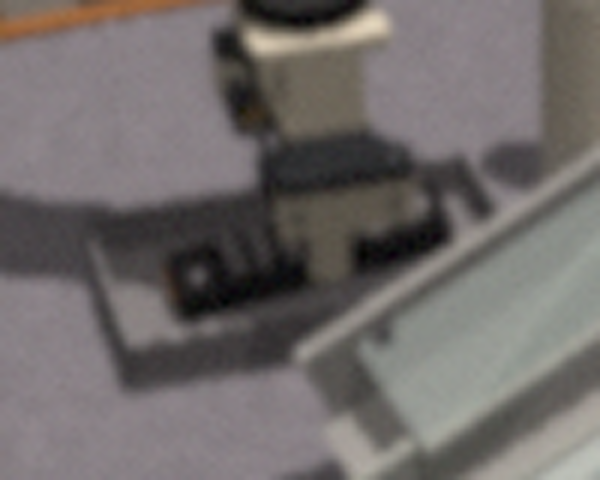

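>>> {"name": "jog_arm", "arguments": {
  "commands": [
    [0,0,-2,0],
    [0,0,-2,0],
    [0,0,-2,0],
    [0,0,-2,0],
    [0,0,-2,0],
    [0,0,-1,0],
    [0,0,-1,0],
    [0,0,-1,0],
    [0,0,0,0],
    [0,0,0,0]
  ]
}}

```text
clock: 29.27
tool_pos: [0.4633, 0.3549, 0.0157]
orientation: [180.0, 0.0, 174.1]
force: [0.7, 0.0, 5.4]
opening: 0.048
```

```bash
python3 look.py 25; python3 - <<'E'
from h import *
snap('side','side25')
a=load('side25')['image'][:,:,::-1]; cv2.imwrite('pics/c25.png',cv2.resize(a[130:210,190:290],None,fx=6,fy=6,interpolation=cv2.INTER_CUBIC))
E
```

```text
29.2667 [0.46328488 0.35490904 0.01570007] [1.79992173e+02 1.89829973e-02 1.74147056e+02] [0.70976693 0.04465302 5.44061454] 0.047989020603791024
```

View pics/c25.png

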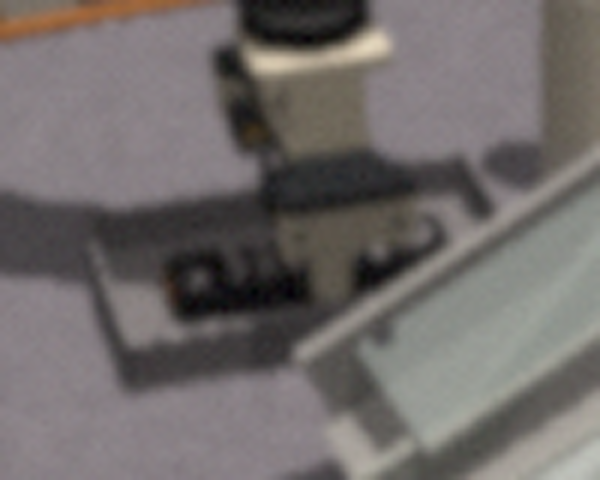

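View pics/w25.png

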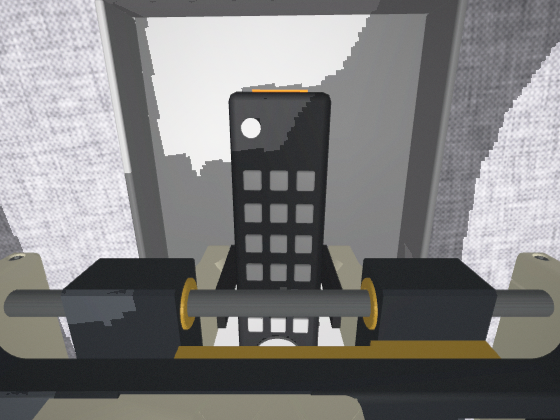

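Remote is flat in the tray, with the contact force rising to 5 N at TCP z = 16 mm. Releasing and retreating.

>>> {"name": "jog_arm", "arguments": {
  "commands": [
    [0,0,0,0],
    [0,0,0,0],
    [0,0,0,0],
    [0,0,0,0],
    [0,0,0,0],
    [0,0,0,0],
    [0,0,0,0],
    [0,0,0,0],
    [0,0,0,0],
    [0,0,0,0]
  ],
  "fingers": 66
}}

```text
clock: 30.25
tool_pos: [0.4631, 0.3548, 0.0153]
orientation: [180.0, -0.0, 174.1]
force: [0.2, 0.1, -0.1]
opening: 0.0662
```

>>> {"name": "jog_arm", "arguments": {
  "commands": [
    [0,0,5,0],
    [0,0,10,0],
    [0,0,20,0],
    [0,0,25,0],
    [0,0,30,0],
    [-10,0,30,0],
    [-10,0,30,0],
    [-10,0,30,0],
    [-10,0,20,0],
    [0,0,0,0]
  ]
}}

```text
clock: 31.08
tool_pos: [0.4236, 0.3564, 0.2217]
orientation: [179.6, 0.3, 174.2]
force: [-0.1, 0.7, -0.5]
opening: 0.0662
```

```bash
python3 look.py 26; python3 - <<'E'
from h import *
snap('side','side26')
E
```

```text
31.0833 [0.42358532 0.35640218 0.2217379 ] [179.55483864   0.27176211 174.20286316] [-0.09883025  0.68053774 -0.45009992] 0.06623565743454803
```

View pics/scene26.png

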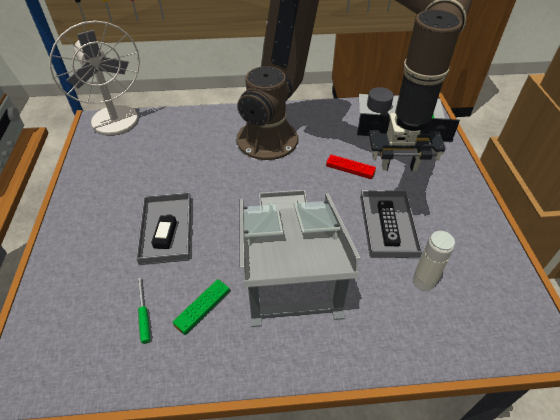

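View pics/side26.png

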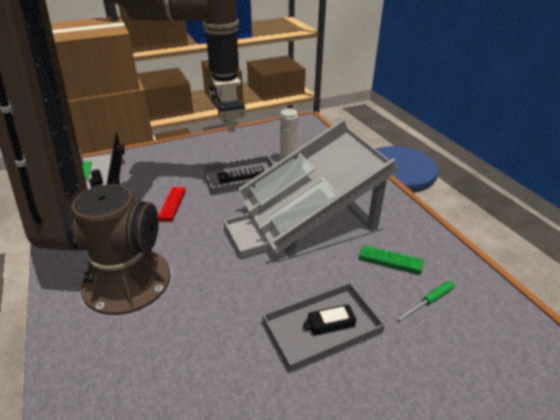

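View pics/w26.png

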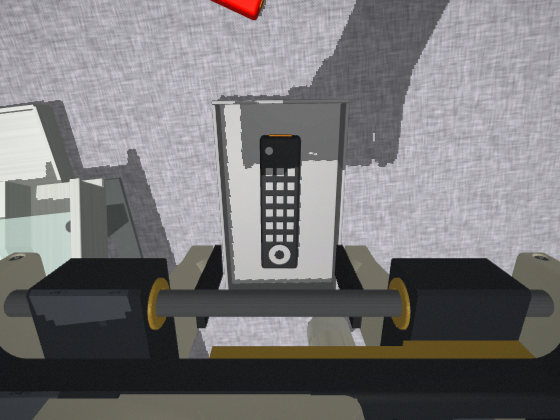

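Remote (scene (389,222), wrist (281,200)) lies buttons up and central in the empty tray, and the adapter, can and screwdriver look unmoved. One numeric check of position and flatness before handing in.

```bash
python3 - <<'E'
from h import *
w=load('w26'); q=cast(w,[(261,137),(300,137),(298,267),(262,267)],[0,0,1],.028)
print('remote',q.mean(0),'len',np.linalg.norm((q[0]+q[1]-q[2]-q[3])/2),'widths',np.linalg.norm(q[0]-q[1]),np.linalg.norm(q[2]-q[3]))
t=cast(w,[(215,102),(347,102)],[0,0,1],.034); print('tray near end mid',t.mean(0))
a,b=load('scene0')['image'].astype(int),load('scene26')['image'].astype(int)
d=np.abs(a-b).max(2)
for n,(x,y,W,H) in dict(adapter=(135,190,60,75),can=(410,228,48,66),screwdriver=(130,275,25,70)).items(): print(n,(d[y:y+H,x:x+W]>40).sum())
E
python3 -c "
from plant import close_job; print(close_job())"
```

```text
remote [0.45677689 0.35548965 0.028     ] len 0.16717766880254115 widths 0.04438881495824613 0.04725317287701442
tray near end mid [0.3362499  0.36835962 0.034     ]
adapter 0
can 0
screwdriver 0
the job is handed in; nothing more can be done
None
```

The remote is lying buttons up, near the centre of the empty job tray, and the job was handed in at about 31 s of the 58 s allowed. No verdict was reported, so the result rests on my own checks.

**What I did:**
- **Push:** I pushed the remote up through the slot with closed fingers until it was clear of the cover. The force readings stayed around 1–2 N while it was under the cover.
- **Turn:** The tool only points straight down and could not grip the remote lying across the slope. I nudged its ends until it lay nearly lengthwise in the chute. At one point it pressed against the sill with about 6 N, so I backed off.
- **Lift:** I gripped it at 48 mm opening. One low corner had slid back under the cover, so I eased it uphill, turned it clear of the cover and then lifted it.
- **Lay down:** I set its low end on the tray floor and pressed until it pivoted flat. Then I released it and withdrew.

**Last checks:**
- **Position:** The remote's centre is about 5 mm from the tray's centre, with a tolerance of 60 mm.
- **Flatness:** I only checked this by eye and by the 5 N rise in force as it came flat. The tilt angle was not measured.
- **Other objects:** In the scene images, the pixels around the adapter, spray can and screwdriver did not change from start to finish.
- **Disagreement:** The side camera alone placed the chute about 20 mm away from where the scene and wrist cameras put it. I used the wrist fit, and contacts and clearances were consistent with it.

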